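# Pry up a fossil slab and shim it level

## Robot

A 6-joint arm with a two-finger parallel gripper is mounted at the origin on the work surface. World frame = base frame: x ahead of the robot, y to its left, z up, the work surface at z = 0. Lengths are in m, angles in rad, forces in N, time in s.
With the tool pointing down it reaches from about 0.275 to 0.85 m from the base axis. Payload 19 kg.
Tool frame: the origin (TCP) lies midway between the tips of the shut fingers; the grasp point (between the pads) lies arm.grip_depth behind it (arm.grip_depth is the distance from the TCP to the grasp point, in m); z points along the fingers, y is the line along which they close (so a half turn about z gives the same grasp; the last joint's range is limited). The gripper opens to 85 mm and grips with 20 to 120 N. Pads are 22 mm wide; open, the fingers measure 114 mm over their backs; the gripper's body (76 mm by 85 mm) begins 54 mm behind the grasp point. The pads swing forward as they close: fully open they stand 13 mm farther back than shut.
Start: joints at [-1.432, 0.15, 1.437, -0, 1.554, -0.134], TCP at [0.155, -0.554, 0.231] pointing down, gripper open.
Joint ranges: [-2.8, 2.8], [-0.68, 2.1], [0.12, 2.68], [-1.39, 4.53], [0.16, 2.79], [-2.81, 2.81]. Speed limits (rad/s): [1.89, 1.89, 2.22, 3.01, 3.01, 3.01].

## Interface

Orientations are given as a rotation vector (axis times angle).
In Python, from bench import readout, eyes, workorder, arm gives the robot as it stands.
- The arm moves only by the tool step_arm, never from a script. Its argument "plan" is a list of rows, each a list of 6 numbers: the shift along the tool's x, y, z in m, then the turn, a rotation vector about the tool's x, y, z in degrees. A call has exactly 8 rows; each row is the pose to reach, as a shift and turn from the pose commanded when the call began, along the tool's axes at that moment; what a row does not reach only later rows make up. A row lasts 1/10 s, in which the tool goes at most 50 mm and 8.59 degrees, less where a joint would pass 70% of its speed; a pose out of reach is approached as far as the arm can. A call with a gripper value outside its range is refused whole. "hand" is the finger opening in m, from 0 to 0.0854, set as the call begins (left out, the last holds). The fingers move at their own pace and stop on an object; the grip force is fixed at half the most. Time passes only in rows, so rows that repeat a pose let the fingers close, or fill a call up. It gives the time, the measured TCP pose, the force, the opening and the grip force at its end, in the units of the state.
- readout.sense(): the state, without advancing time (a new reading comes with each control period).
- eyes.get_image(name): name is "scene" or "top" or "wrist"; returns the picture (384x512x3 uint8, blue, green, red); there is no depth.
- eyes.calibration(name): a dict with "fx", "fy", "cx", "cy" (pixels), "extrinsics" (4x4, takes a point from world to camera coordinates); the wrist camera has in their place "tool_from_camera" (4x4, takes a point from camera to tool coordinates, whose origin is the TCP and whose axes are the flange's). Camera axes: x right, y up, looking along -z (the intrinsics and any distortion apply to the point x, -y, -z); pixel columns grow to the right and rows downward; lengths in m; the calibration is good to about 2 mm. A picture is of the moment at which its call begins: read the wrist's pose just before it. calibration takes no time and is no camera call.
- workorder.job_done(): hands the job in; it is judged then, once.
The state is a dict: "clock": time; "joint_positions": joint angles; "qvel": joint speeds; "joint_torque": joint torques, N m; "tool_pos": TCP position; "tcp_rot": TCP orientation; "wrist_force": force on the tool from outside, world axes, zero at the start; "moment": the same for the moment, N m; "gripper_width": finger opening in m; "grasp_force": force on a finger pad.
Only numpy, scipy, OpenCV 4.12 (cv2) and the standard library are available. Lean on these libraries where they do the work, as an engineer would, in place of code of your own. Each camera call takes 0.05 s, during which the arm holds its last target. There are 200 camera calls.

## Task

The stone fossil slab on the levelling board sags towards its low side. With the pry bar over the fulcrum block, lever the low edge up, catch the bar's handle under the steel keeper so that it stays up, and slip the wooden shim, lying flat, well in under the raised edge, on the side away from the keeper. Then free the bar and let the slab down gently so that it lies level on the shim, draw the bar out and lay it flat on the bench off the board, leaving the other things where they are.

Things in the scene. Friction and masses are not known exactly. Their poses are not given: they have to be found in the camera images.
- stand: Fixed plywood levelling board, deck 12 mm thick. Origin on the bench under the fulcrum's axis; +y runs along the pry direction from handle to slab, +x is the keeper's side. 'Board' coordinates are mm in this frame, z from the bench (deck top z = 12). Deck: x -110 to 110, y -40 to 265; a narrower arm x 20 to 120, y -250 to -40 lies under the bar's handle.
- batten (a point): Middle of the top of the board's back batten, on which the slab's far side rests: board y 205 to 220, top z = 42. The slab sits loosely between cheeks (inner faces at x = +-104, y 185 to 245) and a back stop (y 246), all up to z = 57.
- shim_place (a point): Where the inner end of the shim belongs: on the deck at board (-55, 120, 12). The shim lies there flat, parallel to y, about 60 mm of it under the slab and the rest out in front; 30 mm under is the least. Two low feet carry the slab's near edge at first: x -100 to -85 and x 85 to 100, y 63 to 78, top z = 30; the shim passes between the -x one and the bar.
- fulcrum: Fixed fulcrum block on the board, 75 (x) x 30 (y) mm, topped by a round steel rod of radius 8 mm along x; board x 20 to 95, rod axis at y = 0, z = 36, so its crest is at z = 44. The origin is the centre of its underside.
- keeper: Fixed steel hook (inverted L) that holds the lowered handle down: post at board x 116 to 130, arm from the post to its open end at x = 80, y -206 to -184, underside z = 48, top z = 60. Origin on the deck at board (96, -195). Press the handle down (under 15 N) beside the open end till its top is below z = 48, swing its tail about 40 mm to +x, let go: the slab's weight keeps it caught.
- slab: Loose grey stone slab with a raised spiral fossil, 200 (x) x 180 (y) x 30 mm, about 2.4 kg. Origin at the centre of its underside; axes as the board's. At the start it tilts 0.084 rad down towards the fulcrum; its near lower edge is at board y = 60, z = 30. Level, its underside is at z = 42; with the bar caught the edge is about 13 mm higher than that.
- slab_edge (a point): Middle of the slab's near lower edge (towards the fulcrum). With the bar caught, the slab's upper edge above it stands about 87 mm over the bench.
- bar: Loose pry bar, 292 mm, 0.32 kg, flat underside. Origin mid-length on the underside; +x to the thin tip, z up. Rubber handle x -146 to -6, 24 wide, 16 thick; blade x -6 to 101, 20 wide, 8 thick; tip to x 146, 20 wide, 4 thick. Lies flat on the bench. To enter it crosses the fulcrum at board x = 50, sloping 0.345 rad tip down, tip 22 mm under the slab; caught, it slopes 0.065 rad tip up.
- bar_tip (a point): Middle of the tip's end, on the underside of the bar.
- shim: Loose wooden shim, a plain rectangular bar 140 (x) x 36 (y) x 30 mm, 0.11 kg, lying flat on the bench left or right of the board. Origin at the centre of its underside; x along its length.
- shim_inner (a point): Centre of the underside of the shim's +x end. Either end may go in under the slab.
- specimen_box: Bystander: open cardboard box 90 x 65 x 30 mm, in the other of the two places where the shim may lie. Origin under its centre.
- glue_jar: Bystander: jar, 60 mm across, 100 mm high. Origin under its centre.
- water_bottle: Bystander: bottle, 66 mm across, 200 mm high. Origin under its centre.
- brush: Bystander: small brush lying on the bench on the robot's side of the board.
- bone: Bystander: small fossil bone, 110 mm long.
- finds_bowl: Bystander: white bowl, 90 mm across, 40 mm high.
- shim_outer (a point): Centre of the underside of the shim's -x end.
Things that resemble listed ones, but are neither listed nor needed, are in the scene too. What is shaped like the shim but yellow is not meant.

How it is judged:
By the outcome, as a careful person would: the job done as asked, in the order asked, and still so for the second after the job is handed in, with the robot touching nothing.
It also fails if it takes over 72 s, if anything falls off the work surface, if the arm or the gripper's body presses on something with over 40 N, if the wrist force passes 120 N, or if a joint passes its speed limit or range.

## Working session

There is one attempt and no reset: what is moved stays moved. The work goes in short steps, Python scripts to look and compute and a tool call to move; the robot and the scene stay as the last step left them, time stands still between calls to the robot, and variables do not carry over. Pictures are saved under pics/ and viewed, at most 10 in all, crops included, and the job is handed in when it is done.

Besides the shell and the picture viewer there is one more tool, called by a JSON object that holds its "name" and its "arguments". step_arm: Moves the arm, as the interface text tells. Its arguments: {"type":"object","properties":{"plan":{"type":"array"},"hand":{"type":"number"}},"required":["plan"]}

```bash
ls; mkdir -p pics; python3 - <<'E'
from bench import readout, eyes, workorder, arm
import cv2,numpy as np
print(arm.grip_depth, readout.sense())
a=eyes.get_image("scene");b=eyes.get_image("top")
cv2.imwrite("pics/scene0.png",a);cv2.imwrite("pics/top0.png",b)
cv2.imwrite("pics/a.png",cv2.resize(b,(800,600),interpolation=cv2.INTER_CUBIC))
cv2.imwrite("pics/b.png",cv2.resize(a,(800,600),interpolation=cv2.INTER_CUBIC))
for n in("scene","top","wrist"):print(n,eyes.calibration(n))
E
```

```text
pics
0.0187 {'clock': 0.0, 'joint_positions': array([-1.43199219e+00,  1.50988389e-01,  1.43802799e+00,  4.62932868e-06,
        1.55379365e+00, -1.34020248e-01]), 'qvel': array([-8.17668678e-04,  8.42195292e-05, -8.66362677e-05,  4.58811818e-04,
        8.73712588e-04, -4.55822105e-06]), 'joint_torque': array([ 3.34214092e-03, -7.13051176e+01, -5.70847499e+01, -1.54900374e-05,
        8.90876341e-03,  2.20811188e-06]), 'tool_pos': array([ 0.1548722 , -0.55349671,  0.23067561]), 'tcp_rot': array([-3.11120206e+00, -4.27057992e-01, -2.69554150e-06]), 'wrist_force': array([-0.34147253, -0.42346444,  0.14988116]), 'moment': array([ 0.0265004 ,  0.0095026 , -0.03488027]), 'grasp_force': 0.0, 'gripper_width': 0.08540118622085292}
scene {'fx': 457.98219968592866, 'fy': 457.98219968592866, 'cx': 241.0720216591423, 'cy': 190.3881001439431, 'extrinsics': array([[ 0.61171736,  0.79077476, -0.02184403, -0.30464697],
       [-0.50866136,  0.41433161,  0.75471381,  0.22655516],
       [ 0.6058593 , -0.45056032,  0.6556904 , -1.82905619],
       [ 0.        ,  0.        ,  0.        ,  1.        ]]
[... 235 characters left out ...]
.73059502e-02,  1.75834130e-01,
        -5.27474334e-01],
       [-1.75768833e-01,  4.79224436e-03,  9.84419805e-01,
        -1.62418902e+00],
       [ 0.00000000e+00,  0.00000000e+00,  0.00000000e+00,
         1.00000000e+00]])}
wrist {'fx': 285.81284901405076, 'fy': 285.81284901405076, 'cx': 260.9288234617601, 'cy': 190.6737800384589, 'tool_from_camera': array([[ 6.31776909e-04,  9.56372891e-01,  2.92148069e-01,
         7.45263302e-02],
       [ 9.99999166e-01, -2.75016196e-04, -1.26223099e-03,
        -7.43773377e-04],
       [-1.12681806e-03,  2.92148622e-01, -9.56372267e-01,
        -1.43979322e-01],
       [ 0.00000000e+00,  0.00000000e+00,  0.00000000e+00,
         1.00000000e+00]])}
```

View pics/a.png

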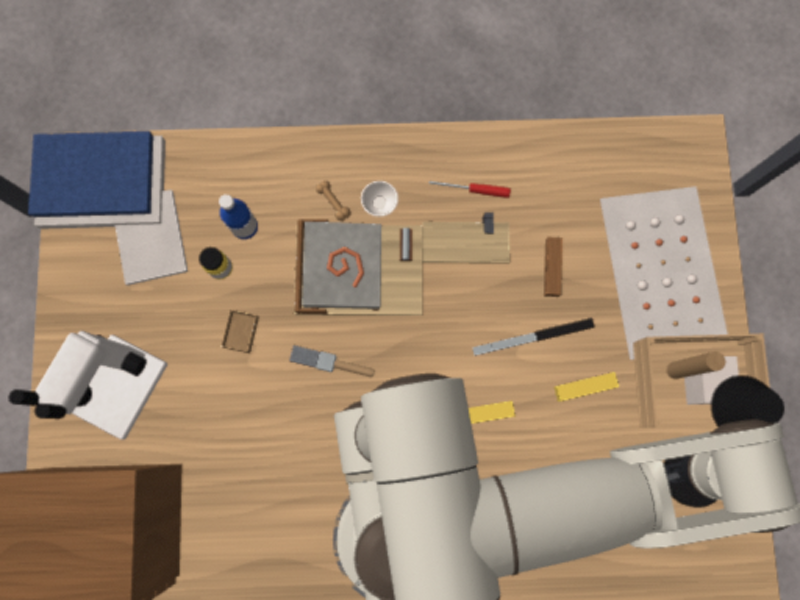

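View pics/b.png

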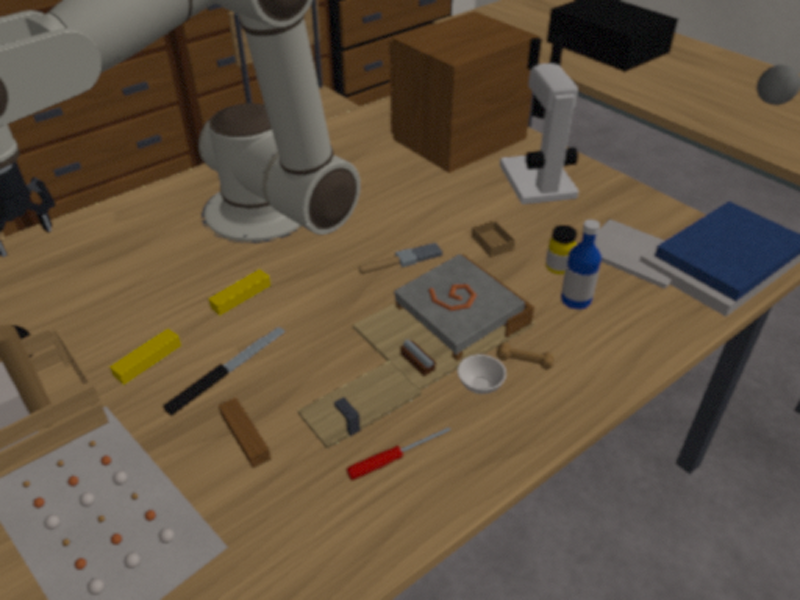

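Top view (800×600): the board lies with slab (342,265), fulcrum (405,245) and keeper (488,222), so board +y runs to image left and +x up.
- **Bar candidates:** the black-handled one with a grey blade (535,337) and the red screwdriver (470,188). The first has the flat blade and rubber handle described.
- **Shim candidates:** the brown block (553,267) and the yellow ones (490,412) and (587,386). Only the brown one is wooden.

I'll confirm both in one enlarged crop.

```bash
cat > h.py <<'E'
import numpy as np,cv2
from scipy.spatial.transform import Rotation as R
from bench import readout, eyes, workorder, arm
def ray(name,uv,pose=None):
    c=eyes.calibration(name);uv=np.atleast_2d(np.float64(uv))
    d=np.c_[(uv[:,0]-c["cx"])/c["fx"],-(uv[:,1]-c["cy"])/c["fy"],-np.ones(len(uv))]
    if name=="wrist":
        T=np.eye(4);T[:3,:3]=R.from_rotvec(pose[1]).as_matrix();T[:3,3]=pose[0];T=T@c["tool_from_camera"]
    else: T=np.linalg.inv(c["extrinsics"])
    return T[:3,3],d@T[:3,:3].T
def onplane(name,uv,z,pose=None):
    o,d=ray(name,uv,pose);return (o+d*((z-o[2])/d[:,2:]))
def proj(name,P,pose=None):
    c=eyes.calibration(name);P=np.atleast_2d(P)
    if name=="wrist":
        T=np.eye(4);T[:3,:3]=R.from_rotvec(pose[1]).as_matrix();T[:3,3]=pose[0];E=np.linalg.inv(T@c["tool_from_camera"])
    else:E=c["extrinsics"]
    q=P@E[:3,:3].T+E[:3,3];return np.c_[c["cx"]+c["fx"]*q[:,0]/-q[:,2],c["cy"]-c["fy"]*q[:,1]/-q[:,2]]
E
python3 - <<'E'
from h import *
print([x for x in dir(arm) if x[0]!='_'])
b=cv2.imread("pics/top0.png")
cr=b[118:240,185:400];cv2.imwrite("pics/c.png",cv2.resize(cr,None,fx=3.7,fy=3.7,interpolation=cv2.INTER_CUBIC))
hsv=cv2.cvtColor(b,cv2.COLOR_BGR2HSV).astype(int)
H,S,V=hsv[...,0],hsv[...,1],hsv[...,2]
def rect(m,box,n,z):
    x0,y0,x1,y1=box;k=np.zeros(m.shape,np.uint8);k[y0:y1,x0:x1]=m[y0:y1,x0:x1]*255
    nn,l,st,ce=cv2.connectedComponentsWithStats(k)
    if nn<2: print(n,'none');return
    i=1+st[1:,4].argmax();pts=np.argwhere(l==i)[:,::-1].astype(np.float32)
    r=cv2.minAreaRect(pts);bx=cv2.boxPoints(r)
    print(n,st[i],np.round(r[0],1),np.round(r[1],1),'\n',np.round(onplane("top",bx,z)[:,:2]*1000,0).tolist(),np.round(onplane("top",[r[0]],z)*1000,0))
rect((V<60),(330,195,390,225),"handle",.016)
rect((S<60)&(V>100),(295,200,350,235),"blade",.008)
rect((S<70),(192,138,248,200),"slabtop",.07)
rect((S<70),(250,140,268,175),"rod",.044)
rect((S<70),(305,133,320,152),"keeper",.06)
print(hsv[170,353],hsv[150,280],hsv[150,340])
rect((V<120)&(S>90),(340,145,368,195),"shim",.03)
E
```

```text
['IKError', 'grip_depth']
handle [343 205  37  12 178] [361.1 210.5] [ 4.9 36.4] 
 [[457.0, -344.0], [486.0, -476.0], [468.0, -479.0], [439.0, -347.0]] [[ 463. -411.   16.]]
blade [303 213  41  15 233] [322.6 219.7] [ 5.6 41. ] 
 [[427.0, -193.0], [460.0, -341.0], [440.0, -345.0], [407.0, -197.0]] [[ 433. -269.    8.]]
slabtop [ 193  142   51   56 2494] [218.  169.5] [55. 50.] 
 [[725.0, 199.0], [720.0, 16.0], [516.0, 21.0], [521.0, 200.0]] [[619. 109.  70.]]
rod [257 145   5  22  98] [259.  155.5] [21.  4.] 
 [[714.0, -35.0], [714.0, -50.0], [634.0, -48.0], [634.0, -33.0]] [[674. -42.  44.]]
keeper [309 136   7  14  88] [312.  142.5] [13.  6.] 
 [[739.0, -228.0], [738.0, -250.0], [689.0, -247.0], [689.0, -225.0]] [[ 714. -238.   60.]]
[ 13 137 128] [ 18  89 175] [ 15 103 188]
shim [349 188  10   2  19] [353.5 188.5] [1. 9.] 
 [[545.0, -369.0], [544.0, -402.0], [541.0, -402.0], [542.0, -369.0]] [[ 543. -386.   30.]]
```

View pics/c.png

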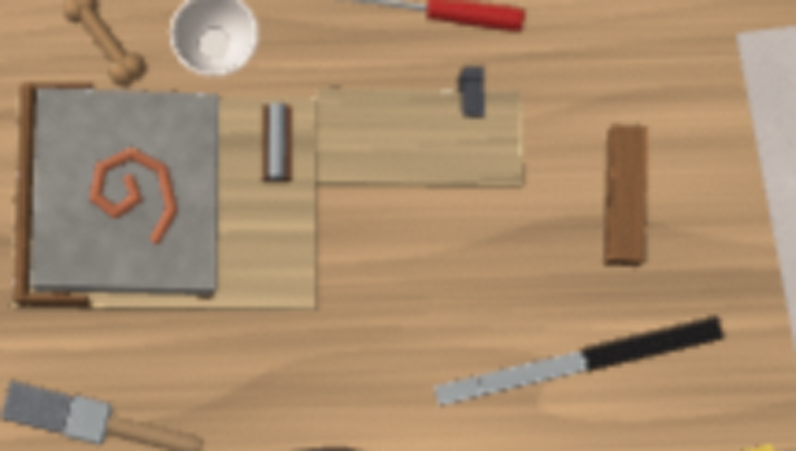

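The crop confirms the bar (black handle, grey tapering blade, 437–722, ~357) and the brown wooden shim (626,195). Board +x tilts about -1.6° from world x. Next I move the wrist camera over the board to refine its frame.

```bash
cat >> h.py <<'E'
def pose(x,y,z,yaw,a=0,b=0):
    "TCP pos m, tool-x yaw deg, tilt a deg about tool y (neg: tool x dips)"
    return np.array([x,y,z]),(R.from_euler('z',yaw,degrees=True)*R.from_matrix(np.diag([1.,-1,-1]))*R.from_euler('y',a,degrees=True))
def cur():
    s=readout.sense();return s["tool_pos"],R.from_rotvec(s["tcp_rot"])
def seq(*wps,start=None):
    p,r=start or cur()
    for q,s in wps:
        print(np.round(r.inv().apply(q-p),4).tolist(),np.round((r.inv()*s).as_rotvec(degrees=True),2).tolist());p,r=q,s
E
python3 - <<'E'
from h import *
seq(pose(.38,-.36,.27,55),pose(.62,-.15,.27,88.4))
E
```

```text
[0.2689, -0.1257, -0.0391] [-0.06, -0.03, -39.37]
[0.3097, 0.0761, 0.0] [0.0, 0.0, -33.4]
```

{"name": "step_arm", "arguments": {"plan": [[0.269,-0.126,-0.039,0,0,-39.4],[0.269,-0.126,-0.039,0,0,-39.4],[0.269,-0.126,-0.039,0,0,-39.4],[0.269,-0.126,-0.039,0,0,-39.4],[0.269,-0.126,-0.039,0,0,-39.4],[0.269,-0.126,-0.039,0,0,-39.4],[0.269,-0.126,-0.039,0,0,-39.4],[0.269,-0.126,-0.039,0,0,-39.4]]}}

```text
clock: 0.9
tool_pos: [0.3806, -0.3591, 0.2702]
tcp_rot: [-2.784, -1.455, 0.0]
wrist_force: [-1.3, 0.3, -0.1]
gripper_width: 0.0852
grasp_force: 0.0
```

{"name": "step_arm", "arguments": {"plan": [[0.31,0.076,0,0,0,-33.4],[0.31,0.076,0,0,0,-33.4],[0.31,0.076,0,0,0,-33.4],[0.31,0.076,0,0,0,-33.4],[0.31,0.076,0,0,0,-33.4],[0.31,0.076,0,0,0,-33.4],[0.31,0.076,0,0,0,-33.4],[0.31,0.076,0,0,0,-33.4]]}}

```text
clock: 1.7
tool_pos: [0.6209, -0.149, 0.269]
tcp_rot: [-2.249, -2.191, 0.001]
wrist_force: [-0.8, -0.8, 1.2]
gripper_width: 0.0855
grasp_force: 0.0
```

```bash
python3 - <<'E'
from h import *
import pickle
s=readout.sense();P=(s["tool_pos"],s["tcp_rot"]);im=eyes.get_image("wrist")
pickle.dump((P,im),open("w1.pkl","wb"));cv2.imwrite("pics/w1.png",cv2.resize(im,(800,600),interpolation=cv2.INTER_CUBIC))
print(s["clock"],P,s["wrist_force"])
E
```

```text
1.7 (array([ 0.62091749, -0.14897999,  0.26901251]), array([-2.24934395e+00, -2.19081586e+00,  9.37629973e-04])) [-0.84590707 -0.76049585  1.21860159]
```

View pics/w1.png

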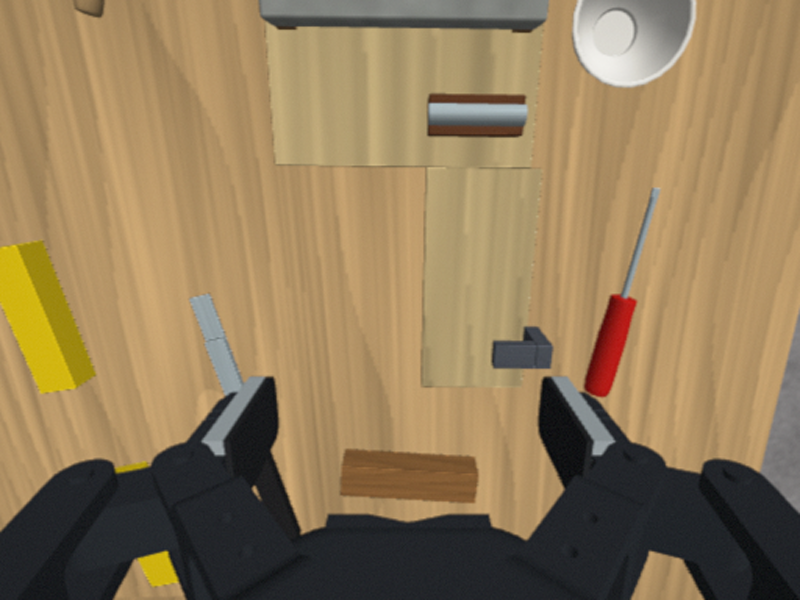

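Wrist view (800×600): deck corners (276,165), (425,167), arm corner (422,386), rod (429–526,115), keeper (493–551,355), bar tip (200,297), shim (340–478, 452–500). I'll fit the board frame to these.

```bash
python3 - <<'E'
from h import *
import pickle
P,im=pickle.load(open("w1.pkl","rb"));k=512/800
px=[((276,165),(-110,-40,12)),((425,167),(20,-40,12)),((422,386),(20,-250,12)),((521,386),(120,-250,12)) ,((429,113),(20,0,44)),((525,113),(95,0,44)),((493,368),(80,-206,60))]
W=np.array([onplane("wrist",[np.add(u,.5)*k],b[2]/1e3 if 0 else b[2]/1000,P)[0] for u,b in px])*1000
B=np.array([b for u,b in px],float)
use=[0,1,2,4,5,6]
def fit(W,B):
    a=W[:,:2].mean(0);b=B[:,:2].mean(0);H=(B[:,:2]-b).T@(W[:,:2]-a)
    t=np.arctan2(H[0,1]-H[1,0],H[0,0]+H[1,1]);M=np.array([[np.cos(t),-np.sin(t)],[np.sin(t),np.cos(t)]])
    return t,M,a-M@b
t,M,o=fit(W[use],B[use]);print("theta deg",np.degrees(t),"o",o);print(np.round(W[:,:2]-(B[:,:2]@M.T+o),1))
print("tip",onplane("wrist",np.array([(192,298),(209,296)])*k,.004,P)*1000)
sh=onplane("wrist",np.array([(345,451),(477,456),(476,501),(340,495)])*k,.03,P)*1000;print("shim",sh.round(),sh.mean(0))
print("shim top-cam", onplane("top",np.array([(608,125),(646,125),(643,262),(606,262)])/3.7+[185,118],.03)*1000)
E
```

```text
theta deg -1.9058870079656176 o [619.72310116 -38.65179691]
[[ 1.   0.5]
 [-0.7 -0.1]
 [ 0.4 -0.4]
 [-0.6  0.4]
 [ 0.4  0. ]
 [-0.9  0.6]
 [-0.2 -0.7]]
tip [[ 412.62824078 -193.82620108    4.        ]
 [ 429.23182357 -192.24770106    4.        ]]
shim [[ 553. -350.   30.]
 [ 685. -359.   30.]
 [ 685. -414.   30.]
 [ 544. -403.   30.]] [ 616.54722626 -381.55191858   30.        ]
shim top-cam [[ 682.77034128 -379.27835435   30.        ]
 [ 681.70677091 -417.59555686   30.        ]
 [ 541.29538685 -405.01972832   30.        ]
 [ 542.31578186 -368.24859791   30.        ]]
```

```bash
cat >> h.py <<'E'
TH=np.radians(-1.9);O=np.array([.6197,-.0387])
def b2w(x,y,z):  # board mm -> world m
    c,s=np.cos(TH),np.sin(TH);return np.array([O[0]+(c*x-s*y)/1e3,O[1]+(s*x+c*y)/1e3,z/1e3])
def w2b(p):
    c,s=np.cos(TH),np.sin(TH);x,y=(np.array(p[:2])-O)*1e3;return np.array([c*x+s*y,-s*x+c*y,p[2]*1e3])
GX,GZ=-45.,3.
def bar(slope,tipL,phi=0,up=0,cx=50,gx=None,gz=None):
    """TCP pose with bar tangent on rod: slope rad (+ tip down), tipL = mm contact->tip, phi rad yaw (+ = tail to +x), up mm lift, back mm"""
    gx=GX if gx is None else gx; gz=GZ if gz is None else gz
    s=slope;C=np.array([8*np.sin(s),36+8*np.cos(s)])
    d=np.array([np.cos(s),-np.sin(s)]);n=np.array([np.sin(s),np.cos(s)])
    q=C+(tipL-146+gx)*d+(gz+up)*n     # y,z of TCP for phi=0
    r=q[0]-C[0]                        # horizontal distance from contact
    x,y=cx-r*np.sin(phi),C[0]+r*np.cos(phi)
    w=b2w(x,y,q[1]);return pose(*w,np.degrees(TH+phi)+90,-np.degrees(s))
E
python3 - <<'E'
from h import *
seq(pose(.458,-.379,.09,101.4),pose(.458,-.379,.003,101.4))
E
```

```text
[-0.2333, -0.1554, 0.1795] [-0.09, -0.02, -12.96]
[0.0, 0.0, 0.087] [0.0, 0.0, 0.0]
```

{"name": "step_arm", "arguments": {"plan": [[-0.233,-0.155,0.18,0,0,-13],[-0.233,-0.155,0.18,0,0,-13],[-0.233,-0.155,0.18,0,0,-13],[-0.233,-0.155,0.18,0,0,-13],[-0.233,-0.155,0.18,0,0,-13],[-0.233,-0.155,0.18,0,0,-13],[-0.233,-0.155,0.18,0,0,-13],[-0.233,-0.155,0.18,0,0,-13]]}}

```text
clock: 2.55
tool_pos: [0.4538, -0.3811, 0.0876]
tcp_rot: [-1.993, -2.423, 0.001]
wrist_force: [0.6, 1.1, -0.0]
gripper_width: 0.0855
grasp_force: 0.0
```

{"name": "step_arm", "arguments": {"plan": [[0,0,0.02,0,0,0],[0,0,0.04,0,0,0],[0,0,0.055,0,0,0],[0,0,0.067,0,0,0],[0,0,0.076,0,0,0],[0,0,0.083,0,0,0],[0,0,0.087,0,0,0],[0,0,0.087,0,0,0]]}}

```text
clock: 3.35
tool_pos: [0.4586, -0.378, 0.003]
tcp_rot: [-1.989, -2.431, -0.0]
wrist_force: [-0.4, -0.7, -0.1]
gripper_width: 0.0852
grasp_force: 0.0
```

{"name": "step_arm", "arguments": {"plan": [[0,0,0,0,0,0],[0,0,0,0,0,0],[0,0,0,0,0,0],[0,0,0,0,0,0],[0,0,0,0,0,0],[0,0,0,0,0,0],[0,0,0,0,0,0],[0,0,0,0,0,0]], "hand": 0.0}}

```text
clock: 4.15
tool_pos: [0.4589, -0.3782, 0.0037]
tcp_rot: [1.989, 2.431, 0.0]
wrist_force: [0.2, 0.9, 6.2]
gripper_width: 0.0223
grasp_force: 59.9
```

```bash
python3 - <<'E'
from h import *
s=readout.sense();print({k:s[k] for k in("clock","tool_pos","tcp_rot","wrist_force","gripper_width","grasp_force")})
p,r=cur();print(r.as_matrix().round(3))
up=(p*[1,1,0]+[0,0,.16],r)
L=146-62
a=bar(.345,40,up=40);b=bar(.345,40,up=3)
print("b",w2b(a[0]),w2b(b[0]))
seq(up,a,b)
E
```

```text
{'clock': 4.15, 'tool_pos': array([ 0.45887457, -0.37820374,  0.00372629]), 'tcp_rot': array([1.98871091e+00, 2.43113197e+00, 1.13618683e-04]), 'wrist_force': array([0.2200018 , 0.91834242, 6.24430385]), 'gripper_width': 0.022271571019183103, 'grasp_force': 59.906165599823}
[[-0.198  0.98   0.001]
 [ 0.98   0.198 -0.   ]
 [-0.     0.    -1.   ]]
b [  50.         -124.8543628   135.06254635] [  50.         -137.36763986  100.2427546 ]
[-0.0001, 0.0001, -0.1563] [0.0, 0.0, 0.0]
[0.1679, 0.2448, 0.025] [2.33, -19.65, 13.19]
[0.0, -0.0, 0.037] [0.0, 0.0, 0.0]
```

{"name": "step_arm", "arguments": {"plan": [[0,0,-0.02,0,0,0],[0,0,-0.05,0,0,0],[0,0,-0.09,0,0,0],[0,0,-0.12,0,0,0],[0,0,-0.14,0,0,0],[0,0,-0.15,0,0,0],[0,0,-0.156,0,0,0],[0,0,-0.156,0,0,0]]}}

```text
clock: 4.95
tool_pos: [0.4586, -0.378, 0.1589]
tcp_rot: [-1.989, -2.431, -0.0]
wrist_force: [0.2, -0.4, -3.3]
gripper_width: 0.0223
grasp_force: 59.5
```

{"name": "step_arm", "arguments": {"plan": [[0.021,0.031,0.003,0.3,-2.5,1.6],[0.042,0.061,0.006,0.6,-5,3.3],[0.07,0.1,0.01,1,-8,5.5],[0.1,0.147,0.015,1.4,-11.8,8],[0.13,0.19,0.019,1.8,-15,10.2],[0.15,0.22,0.022,2.1,-17.5,12],[0.168,0.245,0.025,2.3,-19.6,13.2],[0.168,0.245,0.025,2.3,-19.6,13.2]]}}

```text
clock: 5.75
tool_pos: [0.667, -0.1605, 0.1309]
tcp_rot: [2.067, 2.009, -0.362]
wrist_force: [-0.9, 0.3, -3.2]
gripper_width: 0.0225
grasp_force: 59.7
```

```bash
python3 - <<'E'
from h import *
s=readout.sense();print(s["clock"],w2b(s["tool_pos"]),s["wrist_force"],s["gripper_width"])
a=eyes.get_image("scene");b=eyes.get_image("top")
# predicted tip/handle end marks
p,r=cur();T=lambda v:p+r.apply((np.array(v)-[GX,0,3.5])*[1,-1,-1]/1e3)
pts=np.array([T((146,0,4)),T((-146,0,16)),T((-6,0,16)),T((101,0,8))]);print([w2b(q).round(1).tolist() for q in pts])
cr=[]
for n,im,(x0,y0) in(("scene",a,(190,150)),("top",b,(190,120))):
    uv=proj(n,pts);print(n,uv.round(1).tolist())
    c=cv2.resize(im[y0:y0+130,x0:x0+170],None,fx=2.35*2,fy=2.35*2,interpolation=cv2.INTER_CUBIC)
    for u in uv[[0,1,2,3]]:
        q=((u-[x0,y0]+.5)*4.7).astype(int);cv2.circle(c,tuple(map(int,q)),3,(0,0,255),1)
    cr.append(c)
cv2.imwrite("pics/d.png",cv2.resize(np.vstack(cr),None,fx=.49,fy=.49,interpolation=cv2.INTER_AREA) if 0 else cv2.resize(np.hstack(cr),(800,306),interpolation=cv2.INTER_AREA))
seq(bar(.345,40,up=4,gz=3.5),bar(.345,70,up=2,gz=3.5))
E
```

```text
5.75 [  51.27836509 -120.13931049  130.90596122] [-0.93877121  0.26151963 -3.23395335] 0.02251528632710915
[[49.1, 56.4, 68.5], [50.0, -214.5, 177.9], [49.6, -82.7, 130.9], [49.3, 15.4, 87.4]]
scene [[279.7, 209.0], [201.0, 221.7], [242.1, 213.5], [269.2, 210.1]]
top [[243.3, 155.1], [322.1, 146.9], [282.5, 150.5], [254.6, 153.7]]
[-0.0022, 0.0004, 0.0332] [-0.13, -0.12, 0.16]
[0.03, -0.0, 0.002] [0.0, 0.0, 0.0]
```

View pics/d.png

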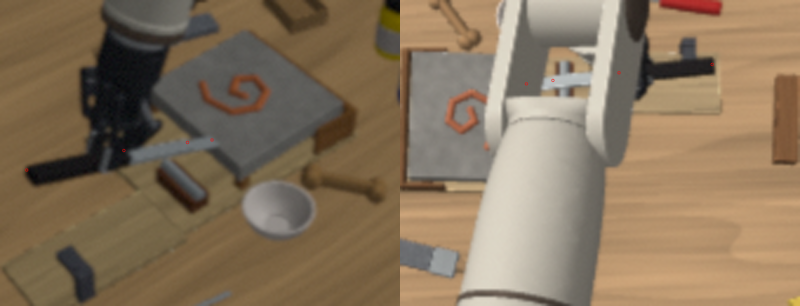

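The bar is held straight. Predicted marks match the picture: tip at (214,138) left, handle end at (27,170). Now I lower it to touch the rod.

{"name": "step_arm", "arguments": {"plan": [[-0.001,0,0.008,0,0,0],[-0.002,0,0.016,0,0,0],[-0.002,0,0.024,0,0,0.1],[-0.002,0,0.03,-0.1,-0.1,0.2],[-0.002,0,0.033,-0.1,-0.1,0.2],[-0.002,0,0.035,-0.1,-0.1,0.2],[-0.002,0,0.036,-0.1,-0.1,0.2],[-0.002,0,0.036,-0.1,-0.1,0.2]]}}

```text
clock: 6.65
tool_pos: [0.6651, -0.1788, 0.1012]
tcp_rot: [2.072, 1.998, -0.358]
wrist_force: [0.4, 0.5, -3.0]
gripper_width: 0.0223
grasp_force: 59.8
```

{"name": "step_arm", "arguments": {"plan": [[0,0,0.0005,0,0,0],[0,0,0.001,0,0,0],[0,0,0.001,0,0,0],[0,0,0.001,0,0,0],[0,0,0.001,0,0,0],[0,0,0.001,0,0,0],[0,0,0.001,0,0,0],[0,0,0.001,0,0,0]]}}

```text
clock: 7.45
tool_pos: [0.665, -0.1792, 0.1002]
tcp_rot: [2.072, 1.998, -0.359]
wrist_force: [1.3, 0.0, -2.9]
gripper_width: 0.0223
grasp_force: 59.8
```

```bash
python3 - <<'E'
from h import *
s=readout.sense();print(s["clock"],w2b(s["tool_pos"]),s["wrist_force"],s["moment"],s["gripper_width"])
print(w2b(bar(.345,40,gz=3.5)[0]))
seq(bar(.345,40,up=0,gz=3.5))
E
```

```text
7.45 [  49.93255206 -138.93691689  100.16578495] [ 1.31861058  0.0110168  -2.90160743] [ 0.32247549  0.01130775 -0.01750054] 0.02230951148990871
[  50.         -138.21313156   97.89006597]
[0.0015, 0.0001, 0.0019] [0.09, 0.02, -0.2]
```

{"name": "step_arm", "arguments": {"plan": [[0.0005,0,0.001,0,0,-0.1],[0.001,0,0.0015,0,0,-0.2],[0.0015,0,0.002,0,0,-0.2],[0.0015,0,0.002,0,0,-0.2],[0.0015,0,0.0025,0,0,-0.2],[0.0015,0,0.0025,0,0,-0.2],[0.0015,0,0.0025,0,0,-0.2],[0.0015,0,0.0025,0,0,-0.2]]}}

```text
clock: 8.25
tool_pos: [0.665, -0.1786, 0.0973]
tcp_rot: [2.069, 2.002, -0.359]
wrist_force: [-0.4, 0.7, -2.1]
gripper_width: 0.0223
grasp_force: 59.8
```

{"name": "step_arm", "arguments": {"plan": [[0,0,0.0005,0,0,0],[0,0,0.0005,0,0,0],[0,0,0.001,0,0,0],[0,0,0.001,0,0,0],[0,0,0.001,0,0,0],[0,0,0.001,0,0,0],[0,0,0.001,0,0,0],[0,0,0.001,0,0,0]]}}

```text
clock: 9.05
tool_pos: [0.665, -0.179, 0.0963]
tcp_rot: [2.069, 2.002, -0.359]
wrist_force: [0.0, 0.6, -2.0]
gripper_width: 0.0222
grasp_force: 59.9
```

```bash
python3 - <<'E'
from h import *
s=readout.sense();print(s["clock"],w2b(s["tool_pos"]),s["wrist_force"],s["moment"],s["gripper_width"])
seq(bar(.345,40,up=0,gz=3.5))
seq(bar(.345,83,up=0,gz=3.5),start=bar(.345,40,up=0,gz=3.5))
E
```

```text
9.05 [  49.95017387 -138.72576662   96.33590079] [ 0.02763102  0.58636235 -1.9792225 ] [ 0.57382604 -0.04671686 -0.03147226] 0.02222200097214366
[-0.0, 0.0001, -0.0016] [0.09, 0.02, 0.0]
[0.043, -0.0, -0.0] [0.0, 0.0, 0.0]
```

{"name": "step_arm", "arguments": {"plan": [[0.002,0,-0.001,0,0,0],[0.006,0,-0.001,0,0,0],[0.01,0,-0.001,0,0,0],[0.014,0,-0.001,0,0,0],[0.018,0,-0.001,0,0,0],[0.021,0,-0.001,0,0,0],[0.023,0,-0.001,0,0,0],[0.023,0,-0.001,0,0,0]]}}

```text
clock: 9.85
tool_pos: [0.6658, -0.1566, 0.0893]
tcp_rot: [2.069, 2.002, -0.359]
wrist_force: [0.1, 1.2, -2.4]
gripper_width: 0.0224
grasp_force: 59.9
```

{"name": "step_arm", "arguments": {"plan": [[0.003,0,0,0,0,0],[0.006,0,0,0,0,0],[0.009,0,0,0,0,0],[0.012,0,0,0,0,0],[0.015,0,0,0,0,0],[0.018,0,0,0,0,0],[0.02,0,0,0,0,0],[0.02,0,0,0,0,0]]}}

```text
clock: 10.65
tool_pos: [0.6664, -0.1378, 0.0826]
tcp_rot: [2.069, 2.002, -0.359]
wrist_force: [-0.1, 2.3, -1.6]
gripper_width: 0.0225
grasp_force: 59.9
```

```bash
python3 - <<'E'
from h import *
s=readout.sense();print(s["clock"],w2b(s["tool_pos"]),s["wrist_force"],s["moment"],s["gripper_width"])
seq(bar(.345,84,up=0,gz=3.5))
im=eyes.get_image("scene")
cv2.imwrite("pics/e.png",cv2.resize(im[150:270,190:350],None,fx=5,fy=5,interpolation=cv2.INTER_CUBIC))
E
```

```text
10.65 [ 49.92517776 -97.50810074  82.56193477] [-0.08054212  2.25015924 -1.62529966] [ 0.63224387 -0.05230828 -0.05087328] 0.022462425854248715
[0.0005, 0.0001, -0.0007] [0.09, 0.0, 0.02]
```

View pics/e.png

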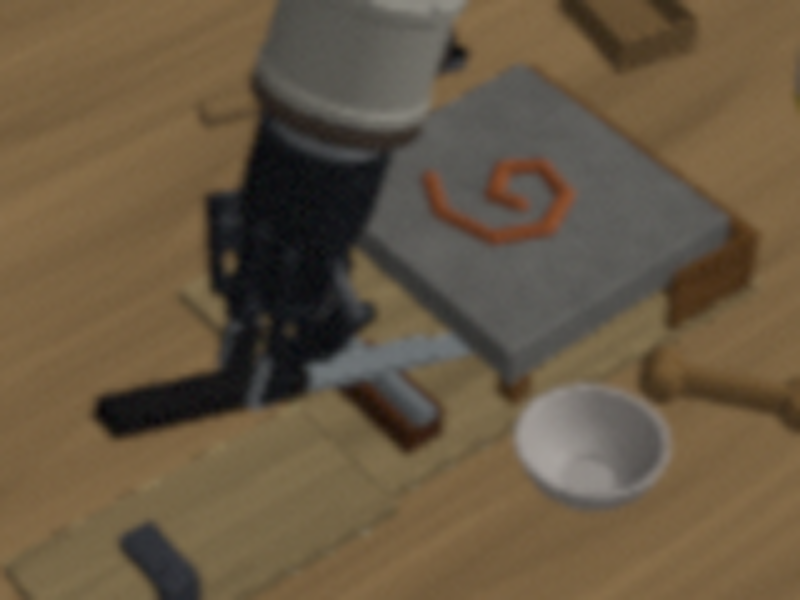

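The bar's tip is under the slab edge (470,345), and the bar crosses the rod at (375,370). Now lever down about the rod.

```bash
cat >> h.py <<'E'
def rows(wps,start=None):
    p,r=start or cur()
    for q,s in wps: print(np.round(r.inv().apply(q-p),4).tolist(),np.round((r.inv()*s).as_rotvec(degrees=True),1).tolist())
E
python3 - <<'E'
from h import *
f=lambda s:bar(s,83.5+(.345-s)*5,up=-.7,gz=3.5)
S=np.linspace(.345,-.09,25)[1:]
rows([f(s) for s in S[:8]])
for i in(8,16):
    print();rows([f(s) for s in S[i:i+8]],start=f(S[i-1]))
E
```

```text
[0.0001, 0.0001, 0.002] [0.1, 1.0, 0.0]
[0.0, 0.0001, 0.0039] [0.1, 2.1, 0.0]
[0.0, 0.0001, 0.0059] [0.1, 3.1, 0.0]
[0.0, 0.0001, 0.0078] [0.1, 4.2, 0.0]
[0.0001, 0.0001, 0.0098] [0.1, 5.2, 0.0]
[0.0002, 0.0001, 0.0117] [0.1, 6.2, 0.0]
[0.0003, 0.0001, 0.0137] [0.1, 7.3, 0.0]
[0.0005, 0.0001, 0.0156] [0.1, 8.3, 0.0]

[-0.0001, -0.0, 0.0019] [0.0, 1.0, -0.0]
[-0.0001, 0.0, 0.0039] [0.0, 2.1, -0.0]
[-0.0002, 0.0, 0.0058] [0.0, 3.1, -0.0]
[-0.0001, 0.0, 0.0077] [0.0, 4.2, 0.0]
[-0.0001, -0.0, 0.0097] [0.0, 5.2, -0.0]
[-0.0, -0.0, 0.0116] [-0.0, 6.2, -0.0]
[0.0001, -0.0, 0.0135] [0.0, 7.3, -0.0]
[0.0003, -0.0, 0.0154] [0.0, 8.3, -0.0]

[-0.0001, 0.0, 0.0019] [0.0, 1.0, 0.0]
[-0.0001, 0.0, 0.0038] [0.0, 2.1, -0.0]
[-0.0002, 0.0, 0.0058] [0.0, 3.1, 0.0]
[-0.0001, 0.0, 0.0077] [0.0, 4.2, 0.0]
[-0.0001, 0.0, 0.0096] [0.0, 5.2, 0.0]
[-0.0, -0.0, 0.0115] [-0.0, 6.2, 0.0]
[0.0001, 0.0, 0.0134] [-0.0, 7.3, 0.0]
[0.0003, 0.0, 0.0153] [0.0, 8.3, 0.0]
```

{"name": "step_arm", "arguments": {"plan": [[0,0,0.002,0,1,0],[0,0,0.004,0,2.1,0],[0,0,0.006,0,3.1,0],[0,0,0.008,0,4.2,0],[0,0,0.01,0,5.2,0],[0,0,0.012,0,6.2,0],[0,0,0.014,0,7.3,0],[0.0005,0,0.0156,0,8.3,0]]}}

```text
clock: 11.5
tool_pos: [0.6664, -0.1433, 0.0681]
tcp_rot: [2.152, 2.082, -0.212]
wrist_force: [-0.9, 1.1, 2.3]
gripper_width: 0.0224
grasp_force: 60.4
```

{"name": "step_arm", "arguments": {"plan": [[0,0,0.002,0,1,0],[0,0,0.004,0,2.1,0],[0,0,0.006,0,3.1,0],[0,0,0.0077,0,4.2,0],[0,0,0.0097,0,5.2,0],[0,0,0.0116,0,6.2,0],[0,0,0.0135,0,7.3,0],[0.0003,0,0.0154,0,8.3,0]]}}

```text
clock: 12.3
tool_pos: [0.6662, -0.1457, 0.0525]
tcp_rot: [2.229, 2.158, -0.058]
wrist_force: [-0.1, 2.3, 2.8]
gripper_width: 0.0222
grasp_force: 60.5
```

```bash
python3 - <<'E'
from h import *
s=readout.sense();print(s["clock"],w2b(s["tool_pos"]),s["wrist_force"],s["moment"],s["gripper_width"],s["grasp_force"])
f=lambda s:bar(s,83.5+(.345-s)*5,up=-.7,gz=3.5)
S=np.linspace(.345,-.09,25)[1:]
rows([f(S[15]),f(S[23])])
E
```

```text
12.3 [  49.99457224 -105.40802078   52.54265256] [-0.06653302  2.26919552  2.78511447] [ 0.51319401 -0.07986153 -0.15387547] 0.022216801313466147 60.46437621116638
[0.0001, 0.0, -0.0001] [0.1, -0.1, 0.0]
[0.0004, -0.0, 0.0153] [0.1, 8.2, 0.0]
```

{"name": "step_arm", "arguments": {"plan": [[0,0,0.002,0,1,0],[0,0,0.004,0,2.1,0],[0,0,0.006,0,3.1,0],[0,0,0.0077,0,4.2,0],[0,0,0.0097,0,5.2,0],[0,0,0.0116,0,6.2,0],[0,0,0.0135,0,7.3,0],[0.0003,0,0.0154,0,8.3,0]]}}

```text
clock: 13.1
tool_pos: [0.6664, -0.1458, 0.0375]
tcp_rot: [-2.211, -2.141, -0.104]
wrist_force: [1.4, 5.5, 6.3]
gripper_width: 0.0223
grasp_force: 60.8
```

```bash
python3 - <<'E'
from h import *
s=readout.sense();print(s["clock"],w2b(s["tool_pos"]),s["wrist_force"],s["moment"],s["gripper_width"],s["grasp_force"])
im=eyes.get_image("scene");cv2.imwrite("pics/scene3.png",im)
L=86
rows([bar(-.09,L,up=-.7,gz=3.5)])
# tail-top and slab-edge marks
p,r=cur();T=lambda v:p+r.apply((np.array(v)-[GX,0,3.5])*[1,-1,-1]/1e3)
print("pred tail top",w2b(T((-146,0,16))),"tip",w2b(T((146,0,0))), proj("scene",[T((-146,0,16)),T((-146,0,0)),b2w(100,60,87),b2w(100,60,55),b2w(80,-206,60)]).round(1).tolist())
cv2.imwrite("pics/f.png",cv2.resize(im[150:270,190:350],None,fx=5,fy=5,interpolation=cv2.INTER_CUBIC))
rows([bar(-.09,L,phi=a,up=-.7,gz=3.5) for a in np.linspace(0,.2,9)[1:]],start=bar(-.09,L,up=-.7,gz=3.5))
E
```

```text
13.1 [  50.26536399 -105.53342107   37.51861641] [1.40999291 5.49868982 6.25447588] [ 1.08806107 -0.2649385  -0.02369486] 0.02229274040090443 60.77380657196045
[0.0003, -0.0001, -0.0002] [0.1, -0.2, 0.0]
pred tail top [  50.13413883 -207.51968502   40.16575751] tip [49.96855879 84.70827665 51.24686758] [[207.0, 255.4], [207.8, 258.9], [291.9, 213.4], [291.4, 221.1], [212.8, 257.0]]
[0.0, 0.0026, 0.0] [0.1, 0.0, -1.4]
[0.0001, 0.0052, 0.0] [0.3, -0.0, -2.9]
[0.0003, 0.0079, 0.0] [0.4, -0.0, -4.3]
[0.0005, 0.0105, 0.0] [0.5, -0.0, -5.7]
[0.0008, 0.0131, 0.0001] [0.6, 0.0, -7.1]
[0.0012, 0.0157, 0.0001] [0.8, 0.0, -8.6]
[0.0016, 0.0183, 0.0001] [0.9, -0.0, -10.0]
[0.0021, 0.0208, 0.0002] [1.0, 0.0, -11.4]
```

View pics/f.png

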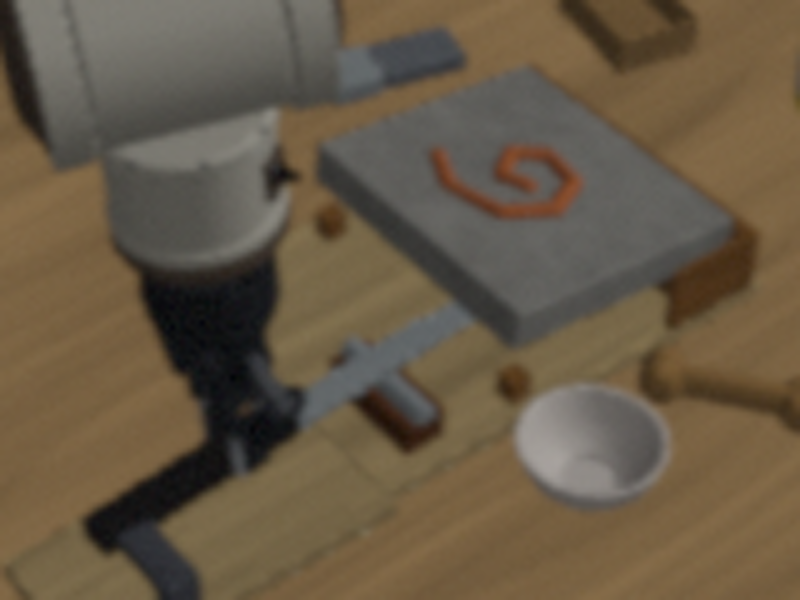

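Slab edge is raised (front corner top at (515,322)), and the handle end at (90,530) is beside the keeper. Swing the tail to +x.

{"name": "step_arm", "arguments": {"plan": [[0,0.0026,0,0.1,0,-1.4],[0,0.0052,0,0.3,0,-2.9],[0,0.008,0,0.4,0,-4.3],[0.0005,0.0105,0,0.5,0,-5.7],[0.001,0.013,0,0.6,0,-7.1],[0.001,0.016,0,0.8,0,-8.6],[0.0015,0.018,0,0.9,0,-10],[0.002,0.021,0,1,0,-11.4]]}}

```text
clock: 13.95
tool_pos: [0.6876, -0.1456, 0.0378]
tcp_rot: [-1.983, -2.349, -0.091]
wrist_force: [1.8, -4.2, 5.2]
gripper_width: 0.0224
grasp_force: 60.8
```

```bash
python3 - <<'E'
from h import *
s=readout.sense();print(s["clock"],w2b(s["tool_pos"]),s["wrist_force"],s["moment"],s["gripper_width"],s["grasp_force"])
rows([bar(-.09,86,phi=.2,up=-.7,gz=3.5),bar(-.065,86,phi=.2,up=-.7,gz=3.5)])
p,r=cur();T=lambda v:p+r.apply((np.array(v)-[GX,0,3.5])*[1,-1,-1]/1e3)
print("pred tail",w2b(T((-146,0,16))),"tip",w2b(T((146,0,0))))
im=eyes.get_image("scene")
cv2.imwrite("pics/g.png",cv2.resize(im[170:270,190:320],None,fx=6,fy=6,interpolation=cv2.INTER_CUBIC))
E
```

```text
13.95 [  71.43313819 -104.60883577   37.80468596] [ 1.78828397 -4.22861915  5.23773865] [-0.67234466 -0.24625193 -0.52471898] 0.02243804412837619 60.81801652908325
[0.0012, -0.0004, 0.0006] [0.1, 0.1, 0.1]
[0.0015, -0.0003, -0.002] [0.1, -1.3, 0.1]
pred tail [  91.77416594 -204.26261055   41.35683486] tip [33.2715878  82.09658982 51.14747903]
```

View pics/g.png

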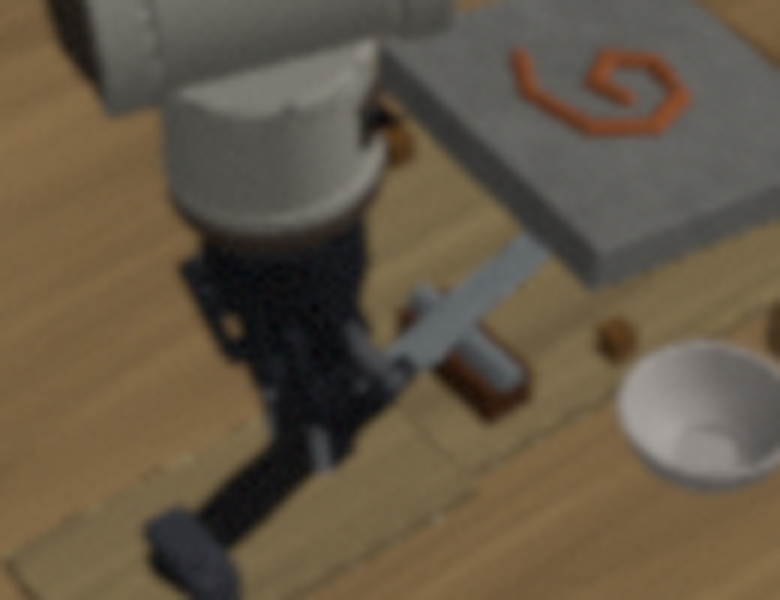

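The handle now passes under the keeper arm (190,540). Ease up into the catch, open, and retreat.

{"name": "step_arm", "arguments": {"plan": [[0,0,-0.0005,0,-0.2,0],[0,0,-0.001,0,-0.5,0],[0,0,-0.0015,0,-0.8,0],[0,0,-0.002,0,-1,0],[0,0,-0.0023,0,-1.2,0],[0,0,-0.0026,0,-1.4,0],[0,0,-0.0026,0,-1.4,0],[0,0,-0.0026,0,-1.4,0]]}}

```text
clock: 14.8
tool_pos: [0.6877, -0.1457, 0.0404]
tcp_rot: [-1.997, -2.363, -0.067]
wrist_force: [2.6, -4.1, 5.1]
gripper_width: 0.0225
grasp_force: 60.7
```

```bash
python3 - <<'E'
from h import *
s=readout.sense();print(s["clock"],w2b(s["tool_pos"]),s["wrist_force"],s["moment"],s["tcp_rot"])
E
```

```text
14.8 [  71.52658719 -104.72899026   40.41481805] [ 2.64075083 -4.052521    5.13420479] [-0.57749777 -0.54875336 -0.46971109] [-1.99693873 -2.36324096 -0.06691925]
```

{"name": "step_arm", "arguments": {"plan": [[0,0,0,0,0,0],[0,0,0,0,0,0],[0,0,0,0,0,0],[0,0,0,0,0,0],[0,0,0,0,0,0],[0,0,0,0,0,0],[0,0,0,0,0,0],[0,0,0,0,0,0]], "hand": 0.0854}}

```text
clock: 15.6
tool_pos: [0.6872, -0.1452, 0.0401]
tcp_rot: [-1.997, -2.362, -0.067]
wrist_force: [0.3, 0.0, -0.4]
gripper_width: 0.0854
grasp_force: 0.0
```

{"name": "step_arm", "arguments": {"plan": [[0,0,-0.02,0,0,0],[0,0,-0.05,0,0,0],[0,0,-0.1,0,0,0],[0,0,-0.15,0,0,0],[0,0,-0.18,0,0,0],[0,0,-0.2,0,0,0],[0,0,-0.2,0,0,0],[0,0,-0.2,0,0,0]]}}

```text
clock: 16.4
tool_pos: [0.689, -0.158, 0.2393]
tcp_rot: [-1.997, -2.362, -0.067]
wrist_force: [0.0, 0.2, 0.0]
gripper_width: 0.0854
grasp_force: 0.0
```

```bash
python3 - <<'E'
from h import *
import pickle
s=readout.sense();P=(s["tool_pos"],s["tcp_rot"]);print(s["clock"],P,w2b(P[0]),s["wrist_force"])
a=eyes.get_image("wrist");b=eyes.get_image("scene");t=eyes.get_image("top");pickle.dump((P,a,b,t),open("w2.pkl","wb"))
cr=cv2.resize(b[160:270,190:330],(400,314),interpolation=cv2.INTER_CUBIC)
cv2.imwrite("pics/h.png",np.hstack([cv2.resize(a,(400,314),interpolation=cv2.INTER_AREA),cr]))
# shim by colour in top image: relative to bench hue/value
hsv=cv2.cvtColor(t,cv2.COLOR_BGR2HSV);k=np.zeros(t.shape[:2],np.uint8);k[145:195,340:368]=((hsv[...,2]<145)*255)[145:195,340:368]
n,l,st,ce=cv2.connectedComponentsWithStats(k);i=1+st[1:,4].argmax();r=cv2.minAreaRect(np.argwhere(l==i)[:,::-1].astype(np.float32));bx=cv2.boxPoints(r)
W=onplane("top",bx,.03)*1000;print(st[i],W[:,:2].round(),W.mean(0))
E
```

```text
16.4 (array([ 0.68899759, -0.15804103,  0.23931857]), array([-1.9967604 , -2.36172074, -0.06652052])) [  73.21626098 -116.97784159  239.31856814] [0.00698215 0.170659   0.04125686]
[348 152  12  38 411] [[ 682. -374.]
 [ 681. -415.]
 [ 541. -406.]
 [ 542. -365.]] [ 611.31628579 -390.17320633   30.        ]
```

View pics/h.png

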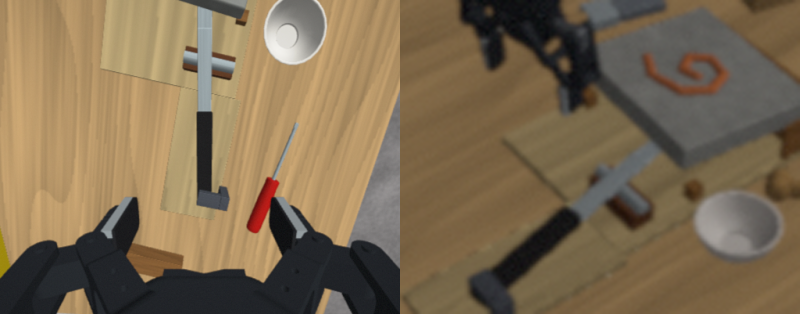

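The bar is caught under the keeper (215,198 left; 490,285 right), with the slab raised on the tip. Now on to the shim.

```bash
python3 - <<'E'
from h import *
seq(pose(.62,-.27,.22,45),pose(.56,-.388,.16,-4.2))
E
```

```text
[-0.1001, -0.0864, 0.0117] [-1.79, -3.47, 54.56]
[-0.1259, 0.041, 0.06] [0.0, 0.0, 49.2]
```

{"name": "step_arm", "arguments": {"plan": [[-0.1,-0.086,0.012,-1.8,-3.5,54.6],[-0.1,-0.086,0.012,-1.8,-3.5,54.6],[-0.1,-0.086,0.012,-1.8,-3.5,54.6],[-0.1,-0.086,0.012,-1.8,-3.5,54.6],[-0.1,-0.086,0.012,-1.8,-3.5,54.6],[-0.1,-0.086,0.012,-1.8,-3.5,54.6],[-0.1,-0.086,0.012,-1.8,-3.5,54.6],[-0.1,-0.086,0.012,-1.8,-3.5,54.6]]}}

```text
clock: 17.35
tool_pos: [0.6206, -0.2697, 0.2202]
tcp_rot: [2.903, 1.2, 0.001]
wrist_force: [0.3, 0.5, -0.3]
gripper_width: 0.0853
grasp_force: 0.0
```

{"name": "step_arm", "arguments": {"plan": [[-0.126,0.041,0.06,0,0,49.2],[-0.126,0.041,0.06,0,0,49.2],[-0.126,0.041,0.06,0,0,49.2],[-0.126,0.041,0.06,0,0,49.2],[-0.126,0.041,0.06,0,0,49.2],[-0.126,0.041,0.06,0,0,49.2],[-0.126,0.041,0.06,0,0,49.2],[-0.126,0.041,0.06,0,0,49.2]]}}

```text
clock: 18.15
tool_pos: [0.5606, -0.3879, 0.1608]
tcp_rot: [3.139, -0.109, 0.002]
wrist_force: [0.1, -0.3, 0.8]
gripper_width: 0.0855
grasp_force: 0.0
```

```bash
python3 - <<'E'
from h import *
import pickle
s=readout.sense();P=(s["tool_pos"],s["tcp_rot"]);print(s["clock"],P)
a=eyes.get_image("wrist");pickle.dump((P,a),open("w3.pkl","wb"))
uv=proj("wrist",[[.612,-.392,.03],[.543,-.368,.03],[.7,-.45,0]],P);print(uv)
hsv=cv2.cvtColor(a,cv2.COLOR_BGR2HSV)
for u in uv: print(hsv[int(np.clip(u[1],0,383)),int(np.clip(u[0],0,511))])
k=((hsv[...,2]<165)&(hsv[...,1]>110)&(hsv[...,0]<20)).astype(np.uint8)*255
k=cv2.morphologyEx(k,cv2.MORPH_OPEN,np.ones((5,5)))
n,l,st,ce=cv2.connectedComponentsWithStats(k)
for i in np.argsort(-st[:,4])[:4]:
    if i==0: continue
    r=cv2.minAreaRect(np.argwhere(l==i)[:,::-1].astype(np.float32));bx=cv2.boxPoints(r)
    print(st[i],bx.round().tolist(),(onplane("wrist",bx,.03,P)*1000).round()[:,:2].tolist())
E
```

```text
18.15 (array([ 0.56058804, -0.38793351,  0.1607781 ]), array([ 3.13892852e+00, -1.08741227e-01,  2.44476409e-03]))
[[261.78212548 128.88498838]
 [242.78768788 199.72068773]
 [316.24423744  27.81163895]]
[ 14 153 127]
[ 17 112 160]
[ 18 111 193]
[ 240   43   44  156 6065] [[236.0, 197.0], [242.0, 42.0], [283.0, 44.0], [277.0, 198.0]] [[547.0, -361.0], [687.0, -380.0], [683.0, -416.0], [542.0, -403.0]]
[462  60  13   7  79] [[462.0, 60.0], [474.0, 60.0], [474.0, 66.0], [462.0, 66.0]] [[659.0, -573.0], [659.0, -583.0], [654.0, -584.0], [654.0, -573.0]]
```

{"name": "step_arm", "arguments": {"plan": [[0,-0.002,0.03,0,0,0.8],[0,-0.002,0.06,0,0,0.8],[0,-0.002,0.09,0,0,0.8],[0,-0.002,0.115,0,0,0.8],[0,-0.002,0.135,0,0,0.8],[0,-0.002,0.147,0,0,0.8],[0,-0.002,0.154,0,0,0.8],[0,-0.002,0.156,0,0,0.8]]}}

```text
clock: 19.0
tool_pos: [0.5611, -0.3863, 0.005]
tcp_rot: [3.138, -0.137, 0.003]
wrist_force: [-0.3, -0.2, 0.9]
gripper_width: 0.0854
grasp_force: 0.0
```

{"name": "step_arm", "arguments": {"plan": [[0,0,0,0,0,0],[0,0,0,0,0,0],[0,0,0,0,0,0],[0,0,0,0,0,0],[0,0,0,0,0,0],[0,0,0,0,0,0],[0,0,0,0,0,0],[0,0,0,0,0,0]], "hand": 0.0}}

```text
clock: 19.8
tool_pos: [0.5614, -0.3866, 0.0061]
tcp_rot: [3.137, -0.138, 0.005]
wrist_force: [-1.1, -0.8, 5.9]
gripper_width: 0.0351
grasp_force: 60.8
```

{"name": "step_arm", "arguments": {"plan": [[0,0,-0.02,0,0,0],[0,0,-0.05,0,0,0],[0,0,-0.09,0,0,0],[0,0,-0.12,0,0,0],[0,0,-0.14,0,0,0],[0,0,-0.15,0,0,0],[0,0,-0.15,0,0,0],[0,0,-0.15,0,0,0]]}}

```text
clock: 20.6
tool_pos: [0.5605, -0.3859, 0.1539]
tcp_rot: [3.138, -0.138, 0.001]
wrist_force: [-0.6, -0.3, -2.3]
gripper_width: 0.0349
grasp_force: 60.1
```

```bash
python3 - <<'E'
from h import *
import pickle
s=readout.sense();P=(s["tool_pos"],s["tcp_rot"]);print(s["clock"],P,s["gripper_width"],s["wrist_force"])
a=eyes.get_image("wrist");pickle.dump((P,a),open("w4.pkl","wb"))
hsv=cv2.cvtColor(a,cv2.COLOR_BGR2HSV)
k=((hsv[...,2]<165)&(hsv[...,1]>110)&(hsv[...,0]<20)).astype(np.uint8)*255
k=cv2.morphologyEx(k,cv2.MORPH_OPEN,np.ones((5,5)))
n,l,st,ce=cv2.connectedComponentsWithStats(k)
c=eyes.calibration("wrist");M=c["tool_from_camera"]
def intool(uv,z):
    d=np.array([(uv[0]-c["cx"])/c["fx"],-(uv[1]-c["cy"])/c["fy"],-1]);d=M[:3,:3]@d;return (M[:3,3]+d*((z-M[2,3])/d[2]))*1000
i=1+st[1:,4].argmax();print(st[i])
m=l==i
for v in range(st[i][1],st[i][1]+st[i][3],max(1,st[i][3]//6)):
    u=np.where(m[v])[0];print(v,u.min(),u.max(),intool((u.min(),v),-.026).round(1)[:2],intool((u.max(),v),-.026).round(1)[:2])
E
```

```text
20.6 (array([ 0.56051321, -0.38587134,  0.15386937]), array([ 3.13826093e+00, -1.38299313e-01,  1.28327862e-03])) 0.03490906356528715 [-0.63630122 -0.30260354 -2.33156852]
[  213     0    98   297 25338]
0 213 310 [109.7 -17.8] [109.8  17. ]
49 215 308 [ 93.8 -17.8] [93.8 17.1]
98 217 306 [ 76.3 -17.8] [76.3 17.2]
147 219 304 [ 57.1 -17.8] [57.1 17.2]
196 221 302 [ 35.9 -17.8] [35.9 17.3]
245 223 299 [ 12.3 -17.9] [12.3 16.9]
294 226 297 [-14.1 -17.4] [-14.1  17. ]
```

```bash
cat >> h.py <<'E'
def bp(x,y,z,yaw=0,a=0): return pose(*b2w(x,y,z),np.degrees(TH)+90+yaw,a)
E
python3 - <<'E'
from h import *
w=[pose(.50,-.25,.16,40),bp(-55,-100,110),bp(-55,-80,20.5),bp(-55,-3,20.5)]
seq(*w)
E
```

```text
[-0.0722, -0.1299, -0.0065] [0.0, -0.02, -45.05]
[0.1198, -0.0472, 0.05] [0.0, 0.0, -48.1]
[0.02, -0.0, 0.0895] [0.0, 0.0, 0.0]
[0.077, 0.0, 0.0] [0.0, 0.0, 0.0]
```

{"name": "step_arm", "arguments": {"plan": [[-0.01,-0.016,0,0,0,-6],[-0.02,-0.035,-0.002,0,0,-12],[-0.033,-0.06,-0.004,0,0,-20],[-0.045,-0.08,-0.006,0,0,-28],[-0.057,-0.1,-0.006,0,0,-35],[-0.067,-0.12,-0.006,0,0,-41],[-0.072,-0.13,-0.006,0,0,-45],[-0.072,-0.13,-0.006,0,0,-45]]}}

```text
clock: 21.45
tool_pos: [0.4999, -0.249, 0.16]
tcp_rot: [2.951, 1.077, 0.001]
wrist_force: [0.1, -0.7, -1.4]
gripper_width: 0.0348
grasp_force: 60.2
```

{"name": "step_arm", "arguments": {"plan": [[0.015,-0.006,0.006,0,0,-6],[0.032,-0.013,0.013,0,0,-13],[0.052,-0.021,0.022,0,0,-21],[0.075,-0.03,0.031,0,0,-30],[0.095,-0.037,0.04,0,0,-38],[0.11,-0.043,0.046,0,0,-44],[0.12,-0.047,0.05,0,0,-48.1],[0.12,-0.047,0.05,0,0,-48.1]]}}

```text
clock: 22.25
tool_pos: [0.5626, -0.1366, 0.1093]
tcp_rot: [2.258, 2.184, -0.001]
wrist_force: [-0.0, 0.5, -0.3]
gripper_width: 0.035
grasp_force: 60.2
```

```bash
python3 - <<'E'
from h import *
s=readout.sense();print(s["clock"],w2b(s["tool_pos"]),s["gripper_width"],s["wrist_force"])
w=[bp(-55,-80,20.5),bp(-55,-3,20.5)]
seq(*w)
# measure inner end of the shim in scene/top: colour mask near predicted place
p,r=cur();inn=p+r.apply([.123,0,-.025]);print("pred inner top",w2b(inn))
for n in("scene","top"):
    im=eyes.get_image(n);cv2.imwrite(f"pics/{n}5.png",im);uv=proj(n,[inn])[0];print(n,uv.round(1))
    ax=proj(n,[p+r.apply([t/1000,0,-.025]) for t in range(90,150,3)])
    print([(t,im[int(round(v)),int(round(u))].tolist()) for t,(u,v) in zip(range(90,150,3),ax)])
E
```

```text
22.25 [-53.83816746 -99.69957873 109.29109321] 0.03500529795534153 [-0.01768252  0.48595307 -0.3487264 ]
[0.0197, -0.0012, 0.0888] [-0.0, 0.02, -0.02]
[0.077, 0.0, 0.0] [0.0, 0.0, 0.0]
pred inner top [-53.79607041  23.31116842 134.2381234 ]
scene [250.4 179.2]
[(90, [32, 60, 90]), (93, [32, 60, 90]), (96, [32, 59, 90]), (99, [31, 60, 89]), (102, [28, 59, 89]), (105, [30, 62, 91]), (108, [32, 61, 90]), (111, [30, 59, 90]), (114, [29, 60, 90]), (117, [35, 64, 92]), (120, [37, 67, 95]), (123, [47, 78, 104]), (126, [58, 88, 111]), (129, [64, 85, 103]), (132, [71, 79, 85]), (135, [80, 84, 86]), (138, [87, 95, 102]), (141, [90, 96, 101]), (144, [94, 99, 102]), (147, [91, 99, 104])]
top [252.1 179. ]
[(90, [170, 184, 191]), (93, [164, 179, 189]), (96, [133, 152, 172]), (99, [72, 100, 135]), (102, [60, 91, 130]), (105, [60, 91, 131]), (108, [59, 90, 130]), (111, [59, 90, 130]), (114, [59, 91, 130]), (117, [68, 100, 137]), (120, [92, 128, 159]), (123, [122, 163, 190]), (126, [126, 166, 193]), (129, [125, 165, 193]), (132, [125, 165, 193]), (135, [126, 166, 193]), (138, [125, 166, 192]), (141, [124, 165, 192]), (144, [125, 167, 193]), (147, [127, 168, 194])]
```

{"name": "step_arm", "arguments": {"plan": [[0.006,0,0.02,0,0,0],[0.012,-0.001,0.04,0,0,0],[0.018,-0.001,0.058,0,0,0],[0.02,-0.001,0.07,0,0,0],[0.02,-0.001,0.08,0,0,0],[0.02,-0.001,0.086,0,0,0],[0.02,-0.001,0.089,0,0,0],[0.02,-0.001,0.089,0,0,0]]}}

```text
clock: 23.15
tool_pos: [0.5623, -0.1176, 0.0219]
tcp_rot: [2.258, 2.181, 0.001]
wrist_force: [0.0, 0.2, -1.6]
gripper_width: 0.0346
grasp_force: 60.2
```

{"name": "step_arm", "arguments": {"plan": [[0.006,0,0,0,0,0],[0.014,0,0,0,0,0],[0.024,0,0,0,0,0],[0.034,0,0,0,0,0],[0.042,0,0,0,0,0],[0.048,0,0,0,0,0],[0.05,0,0,0,0,0],[0.05,0,0,0,0,0]]}}

```text
clock: 23.95
tool_pos: [0.564, -0.0671, 0.0218]
tcp_rot: [2.257, 2.182, 0.001]
wrist_force: [0.4, 0.2, -1.1]
gripper_width: 0.0349
grasp_force: 60.2
```

```bash
python3 - <<'E'
from h import *
s=readout.sense();print(s["clock"],w2b(s["tool_pos"]),s["gripper_width"],s["wrist_force"])
seq(bp(-55,-2,20.5),bp(-55,-2,16.5))
E
```

```text
23.95 [-54.72369177 -30.20797692  21.77199635] 0.03492271807953993 [ 0.39944294  0.23483787 -1.07677478]
[0.0282, -0.0003, 0.0012] [0.11, 0.07, -0.02]
[0.0, 0.0, 0.004] [0.0, 0.0, 0.0]
```

{"name": "step_arm", "arguments": {"plan": [[0.004,0,0.001,0,0,0],[0.009,0,0.001,0,0,0],[0.014,0,0.001,0,0,0],[0.019,0,0.001,0,0,0],[0.024,0,0.001,0,0,0],[0.027,0,0.001,0,0,0],[0.028,0,0.001,0,0,0],[0.028,0,0.001,0,0,0]]}}

```text
clock: 24.75
tool_pos: [0.565, -0.0393, 0.0207]
tcp_rot: [2.257, 2.182, 0.001]
wrist_force: [-0.3, 0.3, -1.2]
gripper_width: 0.035
grasp_force: 60.2
```

{"name": "step_arm", "arguments": {"plan": [[0,0,0.001,0,0,0],[0,0,0.002,0,0,0],[0,0,0.003,0,0,0],[0,0,0.0035,0,0,0],[0,0,0.004,0,0,0],[0,0,0.004,0,0,0],[0,0,0.004,0,0,0],[0,0,0.004,0,0,0]]}}

```text
clock: 25.55
tool_pos: [0.565, -0.0395, 0.018]
tcp_rot: [2.257, 2.181, 0.001]
wrist_force: [-9.9, 0.5, 20.1]
gripper_width: 0.0347
grasp_force: 63.0
```

```bash
python3 - <<'E'
from h import *
s=readout.sense();print(s["clock"],w2b(s["tool_pos"]),s["gripper_width"],s["wrist_force"],s["moment"])
E
```

```text
25.55 [-54.64581612  -2.66117715  18.00756963] 0.0347426115456901 [-9.86147164  0.52985851 20.13571983] [0.29036476 1.84670225 0.01780111]
```

Shim touches the deck. Ease off, release, then withdraw up.

{"name": "step_arm", "arguments": {"plan": [[0,0,-0.001,0,0,0],[0,0,-0.0015,0,0,0],[0,0,-0.0015,0,0,0],[0,0,-0.0015,0,0,0],[0,0,-0.0015,0,0,0],[0,0,-0.0015,0,0,0],[0,0,-0.0015,0,0,0],[0,0,-0.0015,0,0,0]]}}

```text
clock: 26.35
tool_pos: [0.5649, -0.0394, 0.0182]
tcp_rot: [2.257, 2.182, 0.001]
wrist_force: [0.5, -0.8, 0.2]
gripper_width: 0.0347
grasp_force: 60.4
```

{"name": "step_arm", "arguments": {"plan": [[0,0,0,0,0,0],[0,0,0,0,0,0],[0,0,0,0,0,0],[0,0,0,0,0,0],[0,0,0,0,0,0],[0,0,0,0,0,0],[0,0,0,0,0,0],[0,0,0,0,0,0]], "hand": 0.0854}}

```text
clock: 27.15
tool_pos: [0.5649, -0.0394, 0.0182]
tcp_rot: [2.257, 2.182, 0.001]
wrist_force: [0.2, 0.4, -0.9]
gripper_width: 0.0852
grasp_force: 0.0
```

{"name": "step_arm", "arguments": {"plan": [[0,0,-0.02,0,0,0],[-0.005,0,-0.05,0,0,0],[-0.02,0,-0.09,0,0,0],[-0.04,0,-0.13,0,0,0],[-0.06,0,-0.17,0,0,0],[-0.08,0,-0.2,0,0,0],[-0.1,0,-0.22,0,0,0],[-0.1,0,-0.22,0,0,0]]}}

```text
clock: 27.95
tool_pos: [0.5617, -0.1413, 0.2413]
tcp_rot: [2.256, 2.177, 0.003]
wrist_force: [0.1, 0.7, 1.1]
gripper_width: 0.0856
grasp_force: 0.0
```

```bash
python3 - <<'E'
from h import *
import pickle
s=readout.sense();P=(s["tool_pos"],s["tcp_rot"]);print(s["clock"],w2b(P[0]),s["wrist_force"])
a=eyes.get_image("wrist");pickle.dump((P,a),open("w5.pkl","wb"));cv2.imwrite("pics/w5.png",a)
hsv=cv2.cvtColor(a,cv2.COLOR_BGR2HSV)
k=((hsv[...,2]<170)&(hsv[...,1]>110)&(hsv[...,0]<20)).astype(np.uint8)*255
k=cv2.morphologyEx(k,cv2.MORPH_OPEN,np.ones((3,3)))
n,l,st,ce=cv2.connectedComponentsWithStats(k)
for i in 1+np.argsort(-st[1:,4])[:4]:
    r=cv2.minAreaRect(np.argwhere(l==i)[:,::-1].astype(np.float32));bx=cv2.boxPoints(r)
    print(st[i],[w2b(q).round(1)[:2].tolist() for q in onplane("wrist",bx,.042,P)])
# handle: dark pixels on the board arm at z~45
d=(hsv[...,2]<50).astype(np.uint8)*255
uv=proj("wrist",[b2w(50+y*-.2,y,50) for y in(-40,-80,-120,-160)],P).round();print(uv.tolist(),[hsv[int(v),int(u)].tolist() for u,v in uv if 0<=v<384 and 0<=u<512])
for y in(-60,-90,-120,-150):
    xs=np.arange(30,130,1.);q=proj("wrist",[b2w(x,y,48+y*.065 +12) for x in xs],P)
    v=[hsv[int(round(b)),int(round(c)),2] if 0<=b<384 and 0<=c<512 else 255 for c,b in q]
    dk=xs[np.array(v)<60];print(y,dk.min() if len(dk) else None,dk.max() if len(dk) else None)
E
```

```text
27.95 [ -54.54104665 -104.42936626  241.31141101] [0.14095215 0.66547457 1.10759503]
[ 243    3   34   90 2913] [[-71.7, 69.9], [-37.2, 69.9], [-36.0, -17.9], [-73.5, -17.9]]
[419 195  32  70 966] [[158.7, -236.1], [167.0, -137.9], [190.2, -144.4], [183.8, -243.7]]
[218   2  15  15 218] [[-97.7, 70.9], [-83.1, 70.9], [-83.5, 58.0], [-98.3, 58.0]]
[321  83  26   7 166] [[14.6, -8.4], [42.8, -8.5], [43.3, -14.9], [14.9, -14.8]]
[[359.0, 112.0], [362.0, 147.0], [366.0, 180.0], [369.0, 211.0]] [[98, 24, 160], [0, 8, 34], [110, 25, 31], [160, 21, 36]]
-60 None None
-90 54.0 79.0
-120 60.0 85.0
-150 66.0 91.0
```

Shim lies straight: x ≈ -54.6, outer end y ≈ -18, so its inner end is at ~122. Return to the bar handle.

```bash
python3 - <<'E'
from h import *
g=(b2w(70,-104.7,40.),R.from_rotvec([-1.997,-2.363,-.067]))
h=(g[0]-g[1].apply([0,0,.1]),g[1])
seq(h,g)
E
```

```text
[-0.0073, 0.1256, 0.1] [0.42, 3.79, -11.62]
[-0.0, 0.0, 0.1] [0.0, 0.0, 0.0]
```

{"name": "step_arm", "arguments": {"plan": [[0,0.02,0.01,0.1,1,-3],[-0.002,0.05,0.03,0.2,2,-6],[-0.004,0.08,0.05,0.3,3,-9],[-0.007,0.11,0.08,0.4,3.8,-11.6],[-0.007,0.126,0.1,0.4,3.8,-11.6],[-0.007,0.126,0.1,0.4,3.8,-11.6],[-0.007,0.126,0.1,0.4,3.8,-11.6],[-0.007,0.126,0.1,0.4,3.8,-11.6]]}}

```text
clock: 28.8
tool_pos: [0.6868, -0.1501, 0.1396]
tcp_rot: [-1.995, -2.364, -0.067]
wrist_force: [-0.2, 0.2, 0.2]
gripper_width: 0.0853
grasp_force: 0.0
```

{"name": "step_arm", "arguments": {"plan": [[0,0,0.02,0,0,0],[0,0,0.04,0,0,0],[0,0,0.06,0,0,0],[0,0,0.077,0,0,0],[0,0,0.089,0,0,0],[0,0,0.096,0,0,0],[0,0,0.1,0,0,0],[0,0,0.1,0,0,0]]}}

```text
clock: 29.6
tool_pos: [0.6861, -0.144, 0.0389]
tcp_rot: [-1.995, -2.363, -0.067]
wrist_force: [0.1, 0.8, 0.2]
gripper_width: 0.0856
grasp_force: 0.0
```

```bash
python3 - <<'E'
from h import *
s=readout.sense();print(s["clock"],w2b(s["tool_pos"]),s["wrist_force"],s["tcp_rot"])
E
```

```text
29.6 [  69.84222111 -103.06003938   38.86652672] [0.06759867 0.77242171 0.21940989] [-1.9946084  -2.36291643 -0.06650486]
```

{"name": "step_arm", "arguments": {"plan": [[0,0,0,0,0,0],[0,0,0,0,0,0],[0,0,0,0,0,0],[0,0,0,0,0,0],[0,0,0,0,0,0],[0,0,0,0,0,0],[0,0,0,0,0,0],[0,0,0,0,0,0]], "hand": 0.0}}

```text
clock: 30.4
tool_pos: [0.6862, -0.1441, 0.0391]
tcp_rot: [-1.995, -2.363, -0.067]
wrist_force: [-0.9, -0.1, 4.2]
gripper_width: 0.0223
grasp_force: 64.4
```

```bash
python3 - <<'E'
from h import *
s=readout.sense();print(s["clock"],w2b(s["tool_pos"]),s["wrist_force"],s["moment"],s["tcp_rot"],s["gripper_width"])
f=lambda sl,ph,L=86:bar(sl,L,phi=ph,up=-.7,gz=3.5)
print(w2b(f(-.065,.2)[0]))
rows([f(-.065,.2),f(-.065,.2,84)])
print("press");rows([f(-.075,.2),f(-.085,.2),f(-.09,.2)],start=f(-.065,.2))
print("swing");rows([f(-.09,a) for a in np.linspace(.2,0,9)[1:]],start=f(-.09,.2))
E
```

```text
30.4 [  69.95995658 -103.14320628   39.08799751] [-0.90364548 -0.05577097  4.2169898 ] [ 0.01935451  0.03801442 -0.1284266 ] [-1.99496098 -2.36312617 -0.06678677] 0.02226686254310783
[  70.85236027 -103.38755664   39.95699795]
[-0.0004, 0.0008, -0.0009] [0.1, 0.0, 0.1]
[-0.0024, 0.0008, -0.0009] [0.1, 0.0, 0.1]
press
[-0.0001, -0.0, 0.0011] [0.0, 0.6, 0.0]
[-0.0002, -0.0, 0.0021] [0.0, 1.1, -0.0]
[-0.0002, -0.0, 0.0026] [-0.0, 1.4, -0.0]
swing
[0.0, -0.0026, 0.0] [-0.1, 0.0, 1.4]
[0.0001, -0.0052, 0.0] [-0.3, 0.0, 2.9]
[0.0003, -0.0079, 0.0] [-0.4, -0.0, 4.3]
[0.0005, -0.0105, 0.0] [-0.5, 0.0, 5.7]
[0.0008, -0.0131, 0.0001] [-0.6, 0.0, 7.1]
[0.0012, -0.0157, 0.0001] [-0.8, 0.0, 8.6]
[0.0016, -0.0183, 0.0001] [-0.9, 0.0, 10.0]
[0.0021, -0.0208, 0.0002] [-1.0, 0.0, 11.4]
```

{"name": "step_arm", "arguments": {"plan": [[0,0,0.0005,0,0.3,0],[0,0,0.001,0,0.6,0],[0,0,0.0015,0,0.8,0],[0,0,0.002,0,1.1,0],[0,0,0.0025,0,1.4,0],[0,0,0.003,0,1.6,0],[0,0,0.003,0,1.6,0],[0,0,0.003,0,1.6,0]]}}

```text
clock: 31.2
tool_pos: [0.6863, -0.1439, 0.0361]
tcp_rot: [-1.981, -2.346, -0.094]
wrist_force: [1.2, -1.0, 5.3]
gripper_width: 0.0223
grasp_force: 64.4
```

{"name": "step_arm", "arguments": {"plan": [[0,-0.0026,0,-0.1,0,1.4],[0,-0.0052,0,-0.3,0,2.9],[0,-0.008,0,-0.4,0,4.3],[0.0005,-0.0105,0,-0.5,0,5.7],[0.001,-0.013,0,-0.6,0,7.1],[0.001,-0.016,0,-0.8,0,8.6],[0.0015,-0.018,0,-0.9,0,10],[0.002,-0.021,0,-1,0,11.4]]}}

```text
clock: 32.0
tool_pos: [0.665, -0.1453, 0.0362]
tcp_rot: [-2.209, -2.14, -0.104]
wrist_force: [1.2, 2.1, 5.5]
gripper_width: 0.0225
grasp_force: 64.3
```

```bash
python3 - <<'E'
from h import *
s=readout.sense();print(s["clock"],w2b(s["tool_pos"]),s["wrist_force"],s["moment"],s["gripper_width"])
f=lambda s:bar(s,85.5-(s+.09)*5,up=-.7,gz=3.5)
rows([f(-.09)])
S=np.linspace(-.09,.2,17)[1:]
print();rows([f(s) for s in S[:8]],start=f(-.09));print();rows([f(s) for s in S[8:]],start=f(S[7]))
im=eyes.get_image("scene");cv2.imwrite("pics/scene7.png",im)
E
```

```text
32.0 [  48.79643766 -104.99021161   36.18371579] [1.21267191 2.1276849  5.5031441 ] [0.32188051 0.01504725 0.2497277 ] 0.022486855389576108
[-0.0009, 0.0012, -0.0012] [0.0, -0.2, 0.1]

[0.0001, -0.0, -0.0019] [0.0, -1.0, 0.0]
[0.0003, -0.0, -0.0038] [-0.0, -2.1, -0.0]
[0.0005, -0.0, -0.0057] [-0.0, -3.1, 0.0]
[0.0007, 0.0, -0.0076] [-0.0, -4.2, 0.0]
[0.001, -0.0, -0.0095] [-0.0, -5.2, 0.0]
[0.0013, -0.0, -0.0114] [0.0, -6.2, 0.0]
[0.0016, -0.0, -0.0133] [0.0, -7.3, 0.0]
[0.002, -0.0, -0.0152] [0.0, -8.3, -0.0]

[0.0001, -0.0, -0.0019] [0.0, -1.0, 0.0]
[0.0003, 0.0, -0.0038] [0.0, -2.1, 0.0]
[0.0005, -0.0, -0.0058] [0.0, -3.1, 0.0]
[0.0007, 0.0, -0.0077] [0.0, -4.2, 0.0]
[0.001, 0.0, -0.0096] [0.0, -5.2, 0.0]
[0.0013, 0.0, -0.0115] [0.0, -6.2, 0.0]
[0.0016, 0.0, -0.0134] [0.0, -7.3, 0.0]
[0.002, 0.0, -0.0153] [0.0, -8.3, -0.0]
```

{"name": "step_arm", "arguments": {"plan": [[0,0,-0.001,0,-0.5,0],[0,0,-0.002,0,-1,0],[0,0,-0.003,0,-1.6,0],[0,0,-0.0038,0,-2.1,0],[0.0005,0,-0.0048,0,-2.6,0],[0.0005,0,-0.0057,0,-3.1,0],[0.0005,0,-0.0066,0,-3.6,0],[0.0007,0,-0.0076,0,-4.2,0]]}}

```text
clock: 32.85
tool_pos: [0.665, -0.1455, 0.0437]
tcp_rot: [-2.247, -2.178, -0.021]
wrist_force: [-2.5, -1.0, 4.7]
gripper_width: 0.0224
grasp_force: 64.4
```

{"name": "step_arm", "arguments": {"plan": [[0,0,-0.001,0,-0.5,0],[0,0,-0.002,0,-1,0],[0,0,-0.003,0,-1.6,0],[0,0,-0.0038,0,-2.1,0],[0.0005,0,-0.0048,0,-2.6,0],[0.0005,0,-0.0057,0,-3.1,0],[0.0005,0,-0.0066,0,-3.6,0],[0.0007,0,-0.0076,0,-4.2,0]]}}

```text
clock: 33.65
tool_pos: [0.665, -0.1452, 0.0513]
tcp_rot: [2.228, 2.159, -0.061]
wrist_force: [-3.1, -5.2, 3.5]
gripper_width: 0.0219
grasp_force: 64.1
```

{"name": "step_arm", "arguments": {"plan": [[0,0,-0.001,0,-0.5,0],[0,0,-0.002,0,-1,0],[0,0,-0.003,0,-1.6,0],[0,0,-0.0038,0,-2.1,0],[0.0005,0,-0.0048,0,-2.6,0],[0.0005,0,-0.0057,0,-3.1,0],[0.0005,0,-0.0066,0,-3.6,0],[0.0007,0,-0.0076,0,-4.2,0]]}}

```text
clock: 34.45
tool_pos: [0.665, -0.1435, 0.0586]
tcp_rot: [2.19, 2.123, -0.139]
wrist_force: [0.9, -0.7, -0.9]
gripper_width: 0.0224
grasp_force: 63.6
```

{"name": "step_arm", "arguments": {"plan": [[0,0,-0.001,0,-0.5,0],[0,0,-0.002,0,-1,0],[0,0,-0.003,0,-1.6,0],[0,0,-0.0038,0,-2.1,0],[0.0005,0,-0.0048,0,-2.6,0],[0.0005,0,-0.0057,0,-3.1,0],[0.0005,0,-0.0066,0,-3.6,0],[0.0007,0,-0.0076,0,-4.2,0]]}}

```text
clock: 35.25
tool_pos: [0.6651, -0.1421, 0.0663]
tcp_rot: [2.15, 2.084, -0.216]
wrist_force: [0.1, 0.7, -1.0]
gripper_width: 0.0225
grasp_force: 63.6
```

```bash
python3 - <<'E'
from h import *
s=readout.sense();print(s["clock"],w2b(s["tool_pos"]),s["wrist_force"],s["moment"],s["gripper_width"])
f=lambda s,L:bar(s,L,up=-.7,gz=3.5)
rows([f(.2,84),bar(.2,84,up=1,gz=3.5)])
im=eyes.get_image("scene");cv2.imwrite("pics/scene8.png",im)
E
```

```text
35.25 [  48.79649377 -101.86879311   66.34284133] [ 0.07327465  0.70951488 -1.03225716] [0.31586987 0.01140708 0.04864783] 0.02253947592818405
[-0.0011, 0.0012, -0.0013] [0.0, 0.1, 0.1]
[-0.0011, 0.0012, -0.003] [0.0, 0.1, 0.1]
```

{"name": "step_arm", "arguments": {"plan": [[-0.005,0,-0.0015,0,0,0],[-0.013,0,-0.0015,0,0,0],[-0.023,0,-0.0015,0,0,0],[-0.033,0,-0.0015,0,0,0],[-0.045,0,-0.0015,0,0,0],[-0.056,0,-0.002,0,0,0],[-0.065,0,-0.003,0,0,0],[-0.07,0,-0.003,0,0,0]]}}

```text
clock: 36.1
tool_pos: [0.6629, -0.2112, 0.0835]
tcp_rot: [2.151, 2.083, -0.215]
wrist_force: [-0.6, 0.7, -2.4]
gripper_width: 0.0225
grasp_force: 63.3
```

```bash
python3 - <<'E'
from h import *
s=readout.sense();print(s["clock"],w2b(s["tool_pos"]),s["wrist_force"],s["moment"],s["gripper_width"])
p,r=cur()
up=(p+[0,0,.09],r)
seq(up,pose(.53,-.30,.15,96,-4),pose(.459,-.378,.05,101.4,0),pose(.459,-.378,.006,101.4,0))
E
```

```text
36.1 [  48.93943745 -171.01478032   83.50626131] [-0.60989555  0.73905738 -2.42798682] [0.20763661 0.0515693  0.00048034] 0.02247664270682212
[-0.0179, 0.0001, -0.0882] [0.0, 0.0, 0.0]
[-0.0864, -0.1301, 0.0414] [-1.01, 7.47, -7.76]
[-0.063, -0.0788, 0.1046] [-0.19, 4.0, -5.4]
[0.0, 0.0, 0.044] [0.0, 0.0, 0.0]
```

{"name": "step_arm", "arguments": {"plan": [[-0.002,0,-0.01,0,0,0],[-0.005,0,-0.025,0,0,0],[-0.01,0,-0.045,0,0,0],[-0.014,0,-0.065,0,0,0],[-0.017,0,-0.08,0,0,0],[-0.018,0,-0.088,0,0,0],[-0.018,0,-0.088,0,0,0],[-0.018,0,-0.088,0,0,0]]}}

```text
clock: 36.9
tool_pos: [0.6627, -0.21, 0.1722]
tcp_rot: [2.15, 2.085, -0.216]
wrist_force: [0.0, 0.2, -3.9]
gripper_width: 0.0222
grasp_force: 63.4
```

{"name": "step_arm", "arguments": {"plan": [[-0.01,-0.015,0.005,-0.1,1,-1],[-0.022,-0.032,0.01,-0.2,2,-2],[-0.036,-0.055,0.017,-0.4,3.2,-3.3],[-0.053,-0.08,0.025,-0.6,4.5,-4.7],[-0.068,-0.102,0.033,-0.8,6,-6],[-0.08,-0.12,0.038,-1,7,-7.2],[-0.086,-0.13,0.041,-1,7.5,-7.8],[-0.086,-0.13,0.041,-1,7.5,-7.8]]}}

```text
clock: 37.7
tool_pos: [0.5285, -0.2993, 0.1486]
tcp_rot: [2.069, 2.297, -0.073]
wrist_force: [0.7, -0.3, -3.2]
gripper_width: 0.0223
grasp_force: 63.3
```

{"name": "step_arm", "arguments": {"plan": [[-0.008,-0.01,0.012,0,0.5,-0.7],[-0.017,-0.022,0.028,0,1,-1.5],[-0.03,-0.037,0.048,-0.1,1.8,-2.5],[-0.042,-0.052,0.068,-0.1,2.6,-3.6],[-0.053,-0.066,0.086,-0.2,3.3,-4.6],[-0.06,-0.075,0.098,-0.2,3.8,-5.2],[-0.063,-0.079,0.104,-0.2,4,-5.4],[-0.063,-0.079,0.104,-0.2,4,-5.4]]}}

```text
clock: 38.5
tool_pos: [0.4587, -0.3763, 0.0494]
tcp_rot: [-1.988, -2.43, -0.001]
wrist_force: [0.0, -0.4, -2.1]
gripper_width: 0.0225
grasp_force: 63.2
```

```bash
python3 - <<'E'
from h import *
s=readout.sense();print(s["clock"],s["tool_pos"],s["wrist_force"],s["gripper_width"])
seq(pose(.459,-.378,.006,101.4,0),pose(.459,-.378,.004,101.4,0))
E
```

```text
38.5 [ 0.45869646 -0.37631726  0.04941882] [ 0.00359641 -0.41646661 -2.13174702] 0.02252576029038581
[-0.0018, 0.0, 0.0434] [-0.07, -0.12, 0.03]
[0.0, 0.0, 0.002] [0.0, 0.0, 0.0]
```

{"name": "step_arm", "arguments": {"plan": [[0,0,0.01,0,0,0],[0,0,0.02,0,0,0],[0,0,0.028,0,0,0],[0,0,0.034,0,0,0],[0,0,0.038,0,0,0],[0,0,0.041,0,0,0],[0,0,0.043,0,0,0],[0,0,0.043,0,0,0]]}}

```text
clock: 39.3
tool_pos: [0.4589, -0.3765, 0.0073]
tcp_rot: [-1.988, -2.432, -0.0]
wrist_force: [0.2, -0.7, -3.5]
gripper_width: 0.0225
grasp_force: 63.3
```

{"name": "step_arm", "arguments": {"plan": [[0,0,0.0005,0,0,0],[0,0,0.001,0,0,0],[0,0,0.0015,0,0,0],[0,0,0.002,0,0,0],[0,0,0.002,0,0,0],[0,0,0.002,0,0,0],[0,0,0.002,0,0,0],[0,0,0.002,0,0,0]]}}

```text
clock: 40.1
tool_pos: [0.4589, -0.3765, 0.0054]
tcp_rot: [-1.988, -2.432, -0.0]
wrist_force: [-0.2, -0.5, -2.8]
gripper_width: 0.0223
grasp_force: 63.3
```

```bash
python3 - <<'E'
from h import *
s=readout.sense();print(s["clock"],s["tool_pos"],s["wrist_force"],s["moment"])
E
```

```text
40.1 [ 0.45887916 -0.37651657  0.00544572] [-0.17839848 -0.54486215 -2.84212552] [ 0.00938308 -0.0662347   0.00793838]
```

{"name": "step_arm", "arguments": {"plan": [[0,0,0.0005,0,0,0],[0,0,0.001,0,0,0],[0,0,0.0015,0,0,0],[0,0,0.002,0,0,0],[0,0,0.002,0,0,0],[0,0,0.002,0,0,0],[0,0,0.002,0,0,0],[0,0,0.002,0,0,0]]}}

```text
clock: 40.9
tool_pos: [0.4589, -0.3765, 0.0034]
tcp_rot: [-1.988, -2.432, -0.0]
wrist_force: [-0.7, 1.5, -2.2]
gripper_width: 0.0221
grasp_force: 63.3
```

{"name": "step_arm", "arguments": {"plan": [[0,0,0,0,0,0],[0,0,0,0,0,0],[0,0,0,0,0,0],[0,0,0,0,0,0],[0,0,0,0,0,0],[0,0,0,0,0,0],[0,0,0,0,0,0],[0,0,0,0,0,0]], "hand": 0.0854}}

```text
clock: 41.7
tool_pos: [0.4589, -0.3765, 0.0034]
tcp_rot: [-1.988, -2.432, -0.0]
wrist_force: [-0.0, 1.0, -0.1]
gripper_width: 0.0858
grasp_force: 0.0
```

{"name": "step_arm", "arguments": {"plan": [[0,0,-0.03,0,0,0],[0,0,-0.07,0,0,0],[0,0,-0.12,0,0,0],[-0.03,0,-0.17,0,0,0],[-0.07,0,-0.2,0,0,0],[-0.1,0,-0.2,0,0,0],[-0.1,0,-0.2,0,0,0],[-0.1,0,-0.2,0,0,0]]}}

```text
clock: 42.5
tool_pos: [0.4786, -0.4749, 0.2025]
tcp_rot: [-1.988, -2.43, -0.001]
wrist_force: [-0.1, -0.0, 0.1]
gripper_width: 0.0856
grasp_force: 0.0
```

```bash
python3 - <<'E'
from h import *
s=readout.sense();print(s["clock"],s["tool_pos"],s["wrist_force"])
a=eyes.get_image("scene");t=eyes.get_image("top")
f=lambda im,x0,y0,w,h:cv2.resize(im[y0:y0+h,x0:x0+w],(800,int(800*h/w)),interpolation=cv2.INTER_CUBIC)
A=f(a,95,150,270,115);B=f(t,180,115,220,68)
cv2.imwrite("pics/end.png",np.vstack([A,B])[:600]);print(A.shape,B.shape)
sl=[b2w(x,y,72) for x,y in((-100,60),(100,60),(100,240),(-100,240))]+[b2w(100,60,42)]
print("slab level corners scene ->",((proj("scene",sl)-[95,150]+.5)*800/270).round().tolist())
E
```

```text
42.5 [ 0.47864659 -0.47492038  0.20252739] [-0.12104983 -0.03943018  0.1385945 ]
(340, 800, 3) (247, 800, 3)
slab level corners scene -> [[464.0, 98.0], [584.0, 200.0], [714.0, 128.0], [590.0, 36.0], [583.0, 221.0]]
```

View pics/end.png

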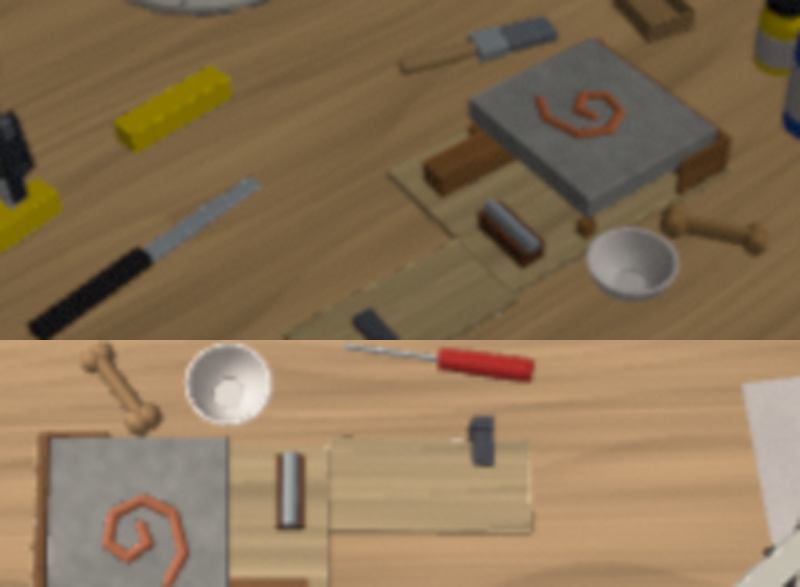

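Bar lies flat at (145,260) on the bench and the shim is under the near edge (465,165). I'll check the slab's level numerically with corner rays in two views.

```bash
python3 - <<'E'
from h import *
import pickle
a=eyes.get_image("scene");old=pickle.load(open("w2.pkl","rb"))[2];st0=cv2.imread("pics/scene0.png")
def corners(im):
    g=cv2.resize(im,None,fx=4,fy=4,interpolation=cv2.INTER_CUBIC)
    h=cv2.cvtColor(g,cv2.COLOR_BGR2HSV).astype(int);m=((h[...,1]<75)&(h[...,2]>45)).astype(np.uint8)*255
    k=np.zeros_like(m);k[155*4:235*4,245*4:345*4]=m[155*4:235*4,245*4:345*4]
    n,l,st,ce=cv2.connectedComponentsWithStats(cv2.morphologyEx(k,cv2.MORPH_OPEN,np.ones((7,7))))
    j=1+st[1:,4].argmax();c=max(cv2.findContours((l==j).astype(np.uint8),cv2.RETR_EXTERNAL,cv2.CHAIN_APPROX_NONE)[0],key=cv2.contourArea)
    hu=cv2.convexHull(c);p=cv2.approxPolyDP(hu,8,True)[:,0]/4-.375
    return p
for n,im in(("start",st0),("raised",old),("now",a)): print(n,corners(im).round(1).tolist())
X=lambda zn,zf,y0=60:[b2w(-100,y0,zn+30),b2w(-100,y0,zn),b2w(100,y0,zn),b2w(100,y0,zn+30),b2w(100,y0+180,zf+30),b2w(-100,y0+180,zf+30)]
for n,v in(("start",(30,44)),("raised",(55,40)),("level",(42,42))): print(n,proj("scene",X(*v)).round(1).tolist())
E
```

```text
start [[294.1, 162.6], [334.4, 192.1], [335.1, 196.6], [290.6, 225.9], [254.4, 193.6], [252.1, 185.9]]
raised [[334.4, 193.6], [332.6, 199.1], [275.1, 234.4], [248.9, 233.1], [257.9, 174.6], [296.6, 162.4]]
now [[295.1, 162.9], [335.4, 192.1], [335.9, 196.4], [321.9, 207.6], [292.1, 222.6], [254.1, 189.9], [253.1, 182.9]]
start [[251.1, 185.3], [251.2, 192.2], [291.0, 227.0], [291.5, 219.9], [335.7, 192.2], [293.6, 161.3]]
raised [[251.1, 179.3], [251.2, 186.4], [291.4, 221.1], [291.9, 213.9], [335.6, 193.2], [293.6, 162.2]]
level [[251.1, 182.4], [251.2, 189.5], [291.2, 224.2], [291.7, 217.0], [335.6, 192.7], [293.6, 161.7]]
```

```bash
python3 -c "
from h import *
print(workorder.job_done())"
```

```text
the job is handed in; nothing more can be done
None
```

The job is handed in at about 43 s of the 72 s allowed: in the last images the slab reads level on the shim (to about 2 mm), with roughly 60 mm of the shim under its edge, and the bar lies flat on the bench off the board; no verdict was returned.

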